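Inspect drilled beads under the lamp and tip them into the finished box

TASK

Turn the lamp arm so that it points straight at the middle of the tipping pan and leave it there, then lay every square drilled bead from the bench in the level pan. Lift the pan's handle to tip the pan to 60 degrees so that the beads slide into the wooden box, lower the pan until it is level again, and last turn the lamp back to point straight at the chucks of the drilling machine. Leave the round blanks, the brass collet, the oil bottle and the cup where they are.

Things in the scene. Friction and masses are not known exactly. Their poses are not given: they have to be found in the camera images.
- lamp (a joint): angle of the lamp arm about its upright pivot, rad, growing anticlockwise seen from above, range -1.7 to 1.7 (at about 0 it points towards the robot, when negative towards the pan's side). The stiff pivot (0.15 N m) holds the arm wherever it is let go. The small lamp's head and bright face lie at the free end, so the lamp points along the line from the pivot out through the knob.
- lamp_pivot (a point): on the pivot axis of the lamp arm, at the arm's height (190 mm), on top of the fixed lamp post. Its base disc is 100 mm across.
- lamp_knob (a point): middle of the graspable part of the upright round aluminium knob on the lamp's head: 18 mm diameter, standing from 206 to 258 mm above the bench, 115 mm from the pivot axis; this point is at 239 mm; the black head below it reaches up to 208 mm. The head, 68 mm wide at its flared front, ends 150 mm from the pivot axis. The point's x axis points from the knob back to the pivot, its z axis up.
- pan (a joint): tilt of the white pan about its pouring edge, rad: 0 is level, grows as the handle is lifted, stop at 1.5; 60 degrees is 1.047 (a brass mark on the quadrant beside the pan). Stiff pivot (0.5 N m): the pan stays at any angle where it is let go.
- pan_hinge (a point): middle of the hinge axis, on the fixed green stand, 85 mm above the bench, level with the pan's inner floor and 5 mm inside its open pouring edge. x axis: horizontal, towards the pouring side; y axis: along the hinge.
- pan_spot (a point): fixed to the stand: middle of the pan's inner floor when level, 85 mm above the bench. x axis: horizontal, from the handle towards the pouring edge (55 mm to the hinge); y axis: along the hinge. The inside measures 111 mm from back wall to pouring edge (53 mm to the back wall) by 184 mm along the hinge; side and back walls are 26 mm high, 3 mm thick, the pouring side is open.
- pan_handle (a point): middle of the pan's handle, a round steel bar of 10 mm diameter and 120 mm length, parallel to the hinge, 47 mm clear behind the pan's back wall, 158 mm from the hinge horizontally and 24 mm above it when level (109 mm above the bench); it is carried by two thin arms 56 mm either side of its middle. It moves with the pan; pinch it from above, it may turn between the fingers.
- box: fixed open wooden box for finished beads under the pouring edge, 140 mm along its x axis (the pouring direction) by 210 mm along y, 60 mm high, 5 mm walls and floor. Origin: centre of its underside.
- chucks (a point): on the fixed drilling machine (green base, dark motor): the point midway between its two brass chuck blocks, 100 mm above the bench.
- bead0_mid (a point): centre of a square bone-coloured drilled bead, 26 x 26 mm, 18 mm high, its sides along this point's x and y axes, a small dark hole in two opposite sides; 25 g. 3 to 5 of the five beads are present. Round bone-coloured blanks (34 mm across) and a brass collet lie among them and are to be left.
- bead1_mid (a point): centre of a square bone-coloured drilled bead, 26 x 26 mm, 18 mm high, its sides along this point's x and y axes, a small dark hole in two opposite sides; 25 g. 3 to 5 of the five beads are present. Round bone-coloured blanks (34 mm across) and a brass collet lie among them and are to be left.
- bead2_mid (a point): centre of a square bone-coloured drilled bead, 26 x 26 mm, 18 mm high, its sides along this point's x and y axes, a small dark hole in two opposite sides; 25 g. 3 to 5 of the five beads are present. Round bone-coloured blanks (34 mm across) and a brass collet lie among them and are to be left.
- bead3_mid (a point): centre of a square bone-coloured drilled bead, 26 x 26 mm, 18 mm high, its sides along this point's x and y axes, a small dark hole in two opposite sides; 25 g. 3 to 5 of the five beads are present. Round bone-coloured blanks (34 mm across) and a brass collet lie among them and are to be left.
- bead4_mid (a point): centre of a square bone-coloured drilled bead, 26 x 26 mm, 18 mm high, its sides along this point's x and y axes, a small dark hole in two opposite sides; 25 g. 3 to 5 of the five beads are present. Round bone-coloured blanks (34 mm across) and a brass collet lie among them and are to be left.
- blank0: round undrilled bone-coloured blank, 34 mm diameter, 14 mm high, to be left; origin at its underside.
- blank1: a second such blank.
- collet: brass collet, 22 mm diameter, 20 mm high, to be left; origin at its underside.
- oil: amber oil bottle, 48 mm diameter, 120 mm high, to be left; origin at its underside.
- cup: steel cup, 72 mm diameter, 85 mm high, to be left; origin at its underside.
There are look-alikes about, which are no part of the job. What is shaped like the part that bears bead3_mid but green is not meant.

How it is judged:
On the way, in this order (a step that is already met when the one before it is completed fails the run):
1. the lamp points at the middle of the pan (within 28 mm sideways at the pan), let go (horizontal distance between pan_spot and lamp_pivot above 0.1 m and x of pan_spot in the frame of lamp_knob below 0 m and y of pan_spot in the frame of lamp_knob between -0.028 and 0.028 m and velocity of joint lamp between -0.05 and 0.05 rad/s and contact force between the fingers and anything else below 0.3 N), for 0.3 s.
2. every bead lies in the level pan, let go, with the lamp still pointing at it (all of step 1 and x of bead0_mid in the frame of pan_spot between -0.056 and 0.056 m and y of bead0_mid in the frame of pan_spot between -0.094 and 0.094 m and z of bead0_mid in the frame of pan_spot between 0.003 and 0.03 m and x of bead1_mid in the frame of pan_spot between -0.056 and 0.056 m and y of bead1_mid in the frame of pan_spot between -0.094 and 0.094 m and z of bead1_mid in the frame of pan_spot between 0.003 and 0.03 m and x of bead2_mid in the frame of pan_spot between -0.056 and 0.056 m and y of bead2_mid in the frame of pan_spot between -0.094 and 0.094 m and z of bead2_mid in the frame of pan_spot between 0.003 and 0.03 m and x of bead3_mid in the frame of pan_spot between -0.056 and 0.056 m and y of bead3_mid in the frame of pan_spot between -0.094 and 0.094 m and z of bead3_mid in the frame of pan_spot between 0.003 and 0.03 m and x of bead4_mid in the frame of pan_spot between -0.056 and 0.056 m and y of bead4_mid in the frame of pan_spot between -0.094 and 0.094 m and z of bead4_mid in the frame of pan_spot between 0.003 and 0.03 m and value of joint pan below 0.06 rad), for 0.3 s.
3. the pan is tipped to 60 degrees (within 9) and every bead is in the box (x of bead0_mid in the frame of box between -0.068 and 0.068 m and y of bead0_mid in the frame of box between -0.103 and 0.103 m and z of each of bead0_mid, bead1_mid, bead2_mid, bead3_mid, bead4_mid in the frame of box below 0.06 m and x of bead1_mid in the frame of box between -0.068 and 0.068 m and y of bead1_mid in the frame of box between -0.103 and 0.103 m and x of bead2_mid in the frame of box between -0.068 and 0.068 m and y of bead2_mid in the frame of box between -0.103 and 0.103 m and x of bead3_mid in the frame of box between -0.068 and 0.068 m and y of bead3_mid in the frame of box between -0.103 and 0.103 m and x of bead4_mid in the frame of box between -0.068 and 0.068 m and y of bead4_mid in the frame of box between -0.103 and 0.103 m and value of joint pan between 0.89 and 1.204 rad), for 0.3 s.
4. the pan is level again (within 3.5 degrees), the beads in the box (x of bead0_mid in the frame of box between -0.068 and 0.068 m and y of bead0_mid in the frame of box between -0.103 and 0.103 m and z of each of bead0_mid, bead1_mid, bead2_mid, bead3_mid, bead4_mid in the frame of box below 0.06 m and x of bead1_mid in the frame of box between -0.068 and 0.068 m and y of bead1_mid in the frame of box between -0.103 and 0.103 m and x of bead2_mid in the frame of box between -0.068 and 0.068 m and y of bead2_mid in the frame of box between -0.103 and 0.103 m and x of bead3_mid in the frame of box between -0.068 and 0.068 m and y of bead3_mid in the frame of box between -0.103 and 0.103 m and x of bead4_mid in the frame of box between -0.068 and 0.068 m and y of bead4_mid in the frame of box between -0.103 and 0.103 m and value of joint pan below 0.06 rad), for 0.2 s.
At the end, for the whole second after the job is handed in: every bead is in the box, the pan is level within 3.5 degrees, and the lamp points at the chucks, its line passing within 28 mm of the point midway between them seen from above; all still (all of step 4 and velocity of joint pan between -0.05 and 0.05 rad/s and horizontal distance between chucks and lamp_pivot above 0.1 m and x of chucks in the frame of lamp_knob below 0 m and y of chucks in the frame of lamp_knob between -0.028 and 0.028 m and velocity of joint lamp between -0.05 and 0.05 rad/s); the robot touches nothing.
It fails at once if the pan is tipped far beyond 60 degrees (over 80) (value of joint pan above 1.4 rad).
It fails at once if a bystander is moved by more than 5 cm or knocked over (distance of any of blank0, blank1, collet, oil, cup from where it was at the start of the episode above 0.05 m or angle between any of oil, cup's own z axis and vertical above 0.7 rad).
Of bead0, bead1, bead2, bead3, bead4 only 3 to 5 are there at a start; the rules pass over those that are not, and their reading is None.
At some moment in a run one of bead0, bead1, bead2, bead3, bead4 may be knocked a few centimetres aside while the robot is not near it.
Once in a run the grip may slacken for a moment while it holds something.
It also fails if it takes over 208 s, if anything falls off the work surface, if the arm or the gripper's body presses on something with over 40 N, if the wrist force passes 120 N, or if a joint passes its speed limit or range.

ROBOT

A 7-joint arm with a two-finger parallel gripper is mounted at the origin on the work surface. World frame = base frame: x ahead of the robot, y to its left, z up, the work surface at z = 0. Lengths are in m, angles in rad, forces in N, time in s.
With the tool pointing down it reaches from about 0.425 to 0.875 m from the base axis. Payload 9.9 kg.
Tool frame: the origin (TCP) lies midway between the tips of the shut fingers; the grasp point (between the pads) lies 19 mm behind it; z points along the fingers, y is the line along which they close (so a half turn about z gives the same grasp; the last joint's range is limited). The gripper opens to 85 mm and grips with 20 to 120 N. Pads are 22 mm wide; open, the fingers measure 114 mm over their backs; the gripper's body (76 mm by 85 mm) begins 54 mm behind the grasp point. The pads swing forward as they close: fully open they stand 13 mm farther back than shut.
Start: joints at [-1.284, 0.576, 0.025, 1.437, -0.015, 1.129, -0.057], TCP at [0.245, 0.629, 0.231] pointing down, gripper open.
Joint ranges: [-2.76, 2.76], [-0.34, 2.15], [-1.52, 1.57], [0.19, 2.46], [-1.09, 4.23], [0.17, 1.99], [-2.82, 2.82]. Speed limits (rad/s): [2.22, 2.22, 3.01, 3.01, 3.14, 3.14, 3.14].

INTERFACE

Orientations are given as a rotation vector (axis times angle).
In Python, from plant import telemetry, vision, manip gives the robot as it stands.
- The arm moves only by the tool drive_tool, never from a script. Its arguments are lists of equal length, an entry for each row: "dr": the turn, a rotation vector about the tool's x, y, z in degrees, a list of three; "translation": the shift along the tool's x, y, z in m, a list of three; "fingers": the opening, from -1 (shut) to 1 (fully open), so that 0 is half open. In form: {"dr": [[wx, wy, wz], ...], "translation": [[x, y, z], ...], "fingers": [fingers, ...]}. A call has 1 to 8 rows; each row shifts and turns the commanded pose from where the row before left it, along the tool's axes as they then stand; what a row does not reach is not made up. A row lasts 1/10 s, in which the tool goes at most 50 mm and 8.59 degrees, less where a joint would pass 70% of its speed; a pose out of reach is approached as far as the arm can. A call with a gripper value outside its range is refused whole. The fingers move at their own pace and stop on an object; "newtons" is the grip in N (left out, the last holds). Time passes only in rows, so rows that do not move let the fingers close. It gives the time, the measured TCP pose, the force, the opening and the grip force at its end, in the units of the state.
- telemetry.state(): the state, without advancing time (a new reading comes with each control period).
- vision.read_camera(name): name is "scene" or "side" or "wrist"; returns the picture (400x640x3 uint8, blue, green, red); there is no depth.
- vision.camera_params(name): a dict with "K" (3x3 intrinsics, pixels), "R" (3x3) and "t" (3): a world point X has camera coordinates R X + t. Camera axes: x right, y down, z forward; pixel columns grow to the right and rows downward; lengths in m; the calibration is good to about 2 mm. A picture is of the moment at which its call begins: read the wrist's pose just before it. camera_params takes no time and is no camera call; for the wrist camera it gives the pose at the moment of the call.
- manip.close_job(): hands the job in; it is judged then, once.
The state is a dict: "clock": time; "joints": joint angles; "joint_velocities": joint speeds; "joint_torque": joint torques, N m; "eef_pos": TCP position; "ee_rot": TCP orientation; "wrist_force": force on the tool from outside, world axes, zero at the start; "moment": the same for the moment, N m; "grip_width": finger opening in m; "gripper_force": force on a finger pad.
Only numpy, scipy, OpenCV 4.12 (cv2) and the standard library are available. Lean on these libraries where they do the work, as an engineer would, in place of code of your own. Each camera call takes 0.05 s, during which the arm holds its last target. There are 200 camera calls.

## Working session

There is one attempt and no reset: what is moved stays moved. The work goes in short steps, Python scripts to look and compute and a tool call to move; the robot and the scene stay as the last step left them, time stands still between calls to the robot, and variables do not carry over. Pictures are saved under pics/ and viewed, at most 14 in all, crops included, and the job is handed in when it is done.

Besides the shell and the picture viewer there is one more tool, called by a JSON object that holds its "api" and its "payload", one argument or row to a line. drive_tool: Moves the arm, as the interface text tells. Its arguments: {"type":"object","properties":{"dr":{"type":"array"},"translation":{"type":"array"},"fingers":{"type":"array"},"newtons":{"type":"number"}},"required":["dr","translation","fingers"]}

```bash
mkdir -p pics; ls; python3 - <<'E'
from plant import telemetry, vision
import cv2
print(telemetry.state())
for n in("scene","side"):
    im=vision.read_camera(n); cv2.imwrite(f"pics/{n}0.png",im)
    p=vision.camera_params(n); print(n,p["K"].tolist(),(-p["R"].T@p["t"]).round(3),p["R"].round(3).tolist())
E
```

```text
pics
{'clock': 0.0, 'joints': array([-1.28382973,  0.57654232,  0.02483287,  1.43791896, -0.01500841,
        1.12898342, -0.0565241 ]), 'joint_velocities': array([-0.00011666,  0.00019217,  0.00096509,  0.00101168,  0.00118145,
       -0.00060268,  0.00286248]), 'joint_torque': array([-4.98716527e-04, -7.65764236e+01,  2.25020841e+00, -2.85950446e+01,
        1.53934944e-02,  1.32025173e-02,  8.10080707e-06]), 'eef_pos': array([0.24439442, 0.6287157 , 0.23043167]), 'ee_rot': array([-5.79001079e-01, -3.08753663e+00,  2.59346170e-03]), 'wrist_force': array([ 0.26348141, -0.42350198,  0.7806769 ]), 'moment': array([-0.01231712,  0.0250202 , -0.01256367]), 'gripper_force': 0.0, 'grip_width': 0.0858264773767088}
scene [[476.260496731759, 0.0, 328.15991494452726], [0.0, 476.260496731759, 203.58614140755108], [0.0, 0.0, 1.0]] [1.322 0.054 1.258] [[0.007, 1.0, -0.015], [0.832, -0.014, -0.554], [-0.555, -0.009, -0.832]]
side [[506.25461210133375, 0.0, 318.4639721839842], [0.0, 506.25461210133375, 202.54052723442285], [0.0, 0.0, 1.0]] [ 0.276 -0.85   0.869] [[0.955, -0.297, 0.015], [-0.169, -0.585, -0.793], [0.245, 0.754, -0.609]]
```

View pics/scene0.png

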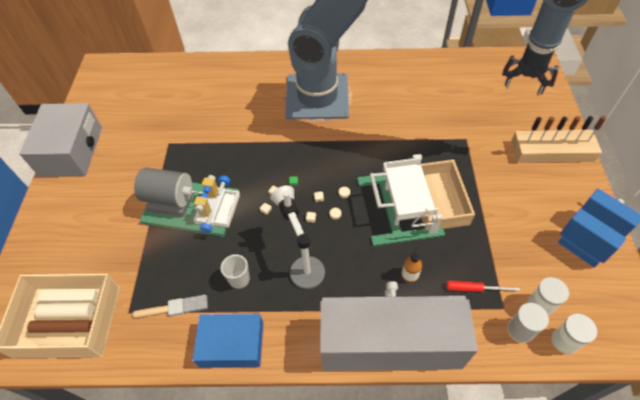

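View pics/side0.png

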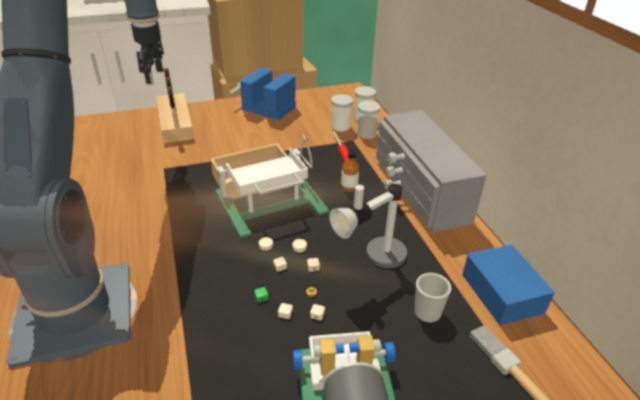

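Scene: beads near (319,197), (311,217), (266,209), one part-hidden at (273,190); blanks (344,192), (336,213); green look-alike (294,180). Side view: beads (280,264), (313,264), (285,311), (317,312); collet (311,292). The lamp is near (290,205), its base (307,272), and the pan is at (405,190).

```bash
cat > h.py <<'E'
import numpy as np, cv2
from plant import telemetry, vision
from scipy.spatial.transform import Rotation as Rn
def ray(p,u,v):
    d=p["R"].T@np.linalg.inv(p["K"])@np.array([u,v,1.]); return -p["R"].T@p["t"],d
def plane(p,u,v,z):
    o,d=ray(p,u,v); return o+d*(z-o[2])/d[2]
def tri(p,a,q,b):
    o1,d1=ray(p,*a);o2,d2=ray(q,*b)
    s=np.linalg.lstsq(np.c_[d1,-d2],o2-o1,rcond=None)[0]
    A=o1+s[0]*d1;B=o2+s[1]*d2; return (A+B)/2,np.linalg.norm(A-B)
def proj(p,X):
    c=p["R"]@np.array(X)+p["t"]; c=p["K"]@c; return c[:2]/c[2]
E
python3 - <<'E'
from h import *
ims={n:cv2.imread(f"pics/{n}0.png") for n in("scene","side")}
for n,(x0,y0,x1,y1) in dict(scene=(130,150,250+80,290),side=(200,140,400,330)).items():
    pass
a=ims["scene"][150:290,245:475]; b=ims["side"][125:335,200:460]
cv2.imwrite("pics/a.png",cv2.resize(a,None,fx=3.4,fy=3.4,interpolation=cv2.INTER_CUBIC))
cv2.imwrite("pics/b.png",cv2.resize(b,None,fx=2.8,fy=2.8,interpolation=cv2.INTER_CUBIC))
for n in ims:
    p=vision.camera_params(n); im=ims[n].astype(int); B,G,R=im[...,0],im[...,1],im[...,2]
    hsv=cv2.cvtColor(ims[n],cv2.COLOR_BGR2HSV)
    m=((hsv[...,2]>150)&(hsv[...,1]<110)).astype(np.uint8)
    N,l,s,c=cv2.connectedComponentsWithStats(m)
    for i in range(1,N):
        if 25<s[i,4]<400:
            P=plane(p,*c[i],0.012)
            if .4<P[0]<.9 and abs(P[1])<.45: print(n,c[i].round(1),s[i,2:],P.round(3))
E
```

```text
scene [281.9 193.5] [ 26  21 364] [ 0.45  -0.107  0.012]
scene [344.1 191.5] [12 10 99] [0.446 0.091 0.012]
scene [318.6 195.7] [10 10 83] [0.46  0.01  0.012]
scene [265.2 207.7] [12 11 90] [ 0.503 -0.157  0.012]
scene [199.6 206.9] [ 9  8 45] [ 0.497 -0.364  0.012]
scene [335.2 212.7] [ 13  12 111] [0.525 0.062 0.012]
scene [295.5 223.4] [ 15  24 166] [ 0.562 -0.06   0.012]
scene [310.6 216.3] [10 10 89] [ 0.537 -0.014  0.012]
scene [388.8 236.9] [ 37  13 189] [0.614 0.221 0.012]
scene [306.6 261.2] [  8  25 138] [ 0.692 -0.024  0.012]
scene [411.3 275.9] [ 17  10 103] [0.743 0.275 0.012]
scene [227.  314.5] [ 66  13 151] [ 0.85  -0.239  0.012]
side [394.1 169.2] [16  8 68] [0.892 0.306 0.012]
side [353.4 186.7] [ 22  37 337] [0.74  0.255 0.012]
side [388.1 181.2] [ 7  5 26] [0.849 0.253 0.012]
side [312.5 199.6] [19 22 91] [0.608 0.228 0.012]
side [379.4 199.6] [ 25  16 196] [0.789 0.176 0.012]
side [390.  226.1] [ 13  51 274] [0.771 0.062 0.012]
side [265.3 242.9] [ 15  13 150] [0.443 0.089 0.012]
side [299.1 244.7] [ 15  13 153] [0.522 0.059 0.012]
side [279.7 262.9] [ 14  14 140] [0.46  0.01  0.012]
side [312.9 263.3] [ 13  13 133] [ 0.536 -0.014  0.012]
side [284.7 309.8] [ 15  15 174] [ 0.436 -0.134  0.012]
side [317.  310.9] [ 15  16 171] [ 0.502 -0.157  0.012]
```

View pics/a.png

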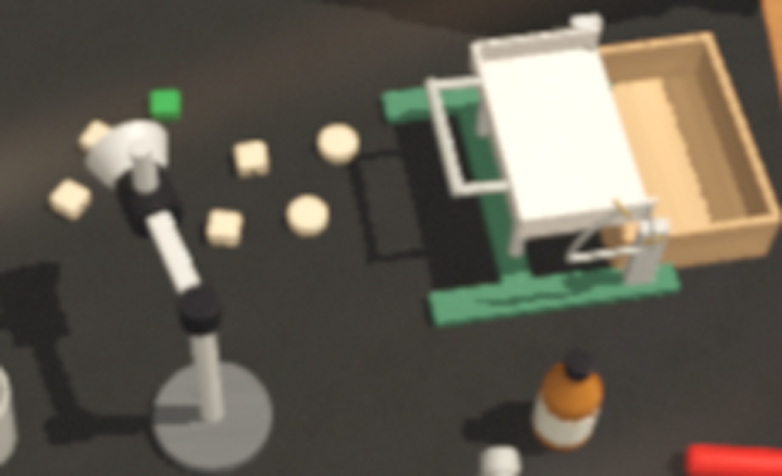

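View pics/b.png

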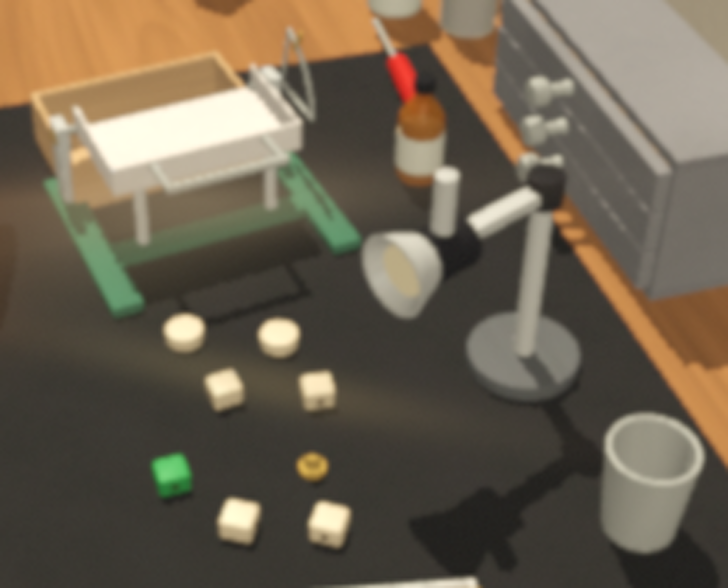

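```bash
python3 - <<'E'
from h import *
S=vision.camera_params("scene");D=vision.camera_params("side")
a=lambda x,y:(245+x/3.4,150+y/3.4); b=lambda x,y:(200+x/2.8,125+y/2.8)
for n,p,q in [("knobtop",(147,150),(447,174)),("cap",(200,300),(547,180)),("disc",(212,414),(523,355)),("h1",(431,82),(170,187)),("h2",(455,190),(285,155)),
  ("rimBL",(475,45),(110,187)),("rimBR",(518,222),(300,130))]:
    X,e=tri(S,a(*p),D,b(*q)); print(n,X.round(4),e.round(4))
print("knob side z.258",plane(D,*b(447,174),.258).round(4),"scene",plane(S,*a(147,150),.258).round(4))
print("disc z.01",plane(D,*b(523,355),.01).round(4),plane(S,*a(212,414),.01).round(4))
for u,v in[(431,82),(455,190)]: print("h scene",plane(S,*a(u,v),.109).round(4))
for u,v in[(170,187),(285,155)]: print("h side",plane(D,*b(u,v),.109).round(4))
for u,v in[(473,42),(518,228),(585,35),(655,205)]: print("rim scene",plane(S,*a(u,v),.111).round(4))
i=cv2.imread("pics/scene0.png");j=cv2.imread("pics/side0.png")
k=np.vstack([cv2.resize(i[155:245,130:260],None,fx=4,fy=4,interpolation=2)[:,:500],cv2.resize(j[325:400,270:410],None,fx=3.2,fy=3.2,interpolation=2).copy()[:, :448] if 0 else np.pad(cv2.resize(j[325:400,275:400],None,fx=4,fy=4,interpolation=2)[:240],((0,0),(0,0),(0,0)))])
cv2.imwrite("pics/c.png",k)
E
```

```text
knobtop [ 0.6214 -0.0602  0.253 ] 0.0016
cap [ 0.7243 -0.022   0.2011] 0.005
disc [ 0.7247 -0.0222  0.0083] 0.0026
h1 [0.4536 0.173  0.1108] 0.0021
h2 [0.5672 0.1878 0.1123] 0.0023
rimBL [0.4028 0.2154 0.0938] 0.0088
rimBR [0.5955 0.2388 0.1028] 0.0004
knob side z.258 [ 0.619  -0.0675  0.258 ] scene [ 0.6241 -0.0592  0.258 ]
disc z.01 [ 0.7245 -0.0251  0.01  ] [ 0.7245 -0.0213  0.01  ]
h scene [0.4511 0.1738 0.109 ]
h scene [0.5662 0.1875 0.109 ]
h side [0.4545 0.174  0.109 ]
h side [0.5679 0.1937 0.109 ]
rim scene [0.4082 0.214  0.111 ]
rim scene [0.6064 0.2371 0.111 ]
rim scene [0.4021 0.3155 0.111 ]
rim scene [0.5855 0.3539 0.111 ]
```

View pics/c.png

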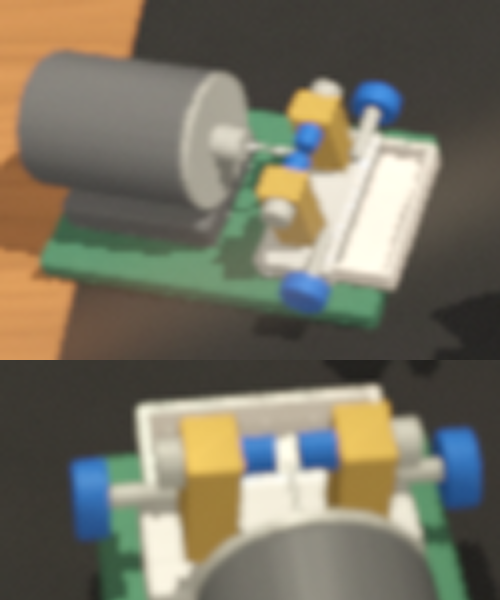

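The crop shows the two brass blocks of the chucks with the gap between them at (303,148) in the scene half and (287,88) in the side half. The choice holds: four square drilled beads, with blanks, collet and green block set aside. I'll move towards the knob, high above everything.

{"api": "drive_tool", "payload": {
  "dr": [
    [0, 0, 0],
    [0, 0, 0],
    [0, 0, 0],
    [0, 0, 0],
    [0, 0, 0],
    [0, 0, 0],
    [0, 0, 0],
    [0, 0, 0]
  ],
  "translation": [
    [0, 0, -0.04],
    [0, 0, -0.04],
    [-0.03, -0.0255, 0],
    [-0.03, -0.0255, 0],
    [-0.03, -0.0255, 0],
    [-0.03, -0.0255, 0],
    [-0.03, -0.0255, 0],
    [-0.03, -0.0255, 0]
  ],
  "fingers": [1, 1, 1, 1, 1, 1, 1, 1]
}}

```text
clock: 0.9
eef_pos: [0.3574, 0.4196, 0.3111]
ee_rot: [-0.579, -3.088, 0.001]
wrist_force: [0.9, 0.8, 0.9]
grip_width: 0.0851
gripper_force: 0.0
```

{"api": "drive_tool", "payload": {
  "dr": [
    [0, 0, 0],
    [0, 0, 0],
    [0, 0, 0],
    [0, 0, 0],
    [0, 0, 0],
    [0, 0, 0],
    [0, 0, 0],
    [0, 0, 0]
  ],
  "translation": [
    [-0.03, -0.0255, 0],
    [-0.03, -0.0255, 0],
    [-0.03, -0.0255, 0],
    [-0.03, -0.0255, 0],
    [-0.03, -0.0255, 0],
    [-0.03, -0.0255, 0],
    [-0.03, -0.0255, 0],
    [-0.03, -0.0255, 0]
  ],
  "fingers": [1, 1, 1, 1, 1, 1, 1, 1]
}}

```text
clock: 1.7
eef_pos: [0.507, 0.1427, 0.3112]
ee_rot: [-0.579, -3.087, 0.0]
wrist_force: [1.1, 1.1, 0.4]
grip_width: 0.0856
gripper_force: 0.0
```

{"api": "drive_tool", "payload": {
  "dr": [
    [0, 0, 0],
    [0, 0, 0],
    [0, 0, 0],
    [0, 0, -8],
    [0, 0, -8]
  ],
  "translation": [
    [-0.03, -0.0255, 0],
    [-0.03, -0.0255, 0],
    [-0.03, -0.0255, 0],
    [0, 0, 0],
    [0, 0, 0]
  ],
  "fingers": [1, 1, 1, 1, 1]
}}

```text
clock: 2.2
eef_pos: [0.563, 0.0387, 0.3107]
ee_rot: [-0.14, -3.137, 0.001]
wrist_force: [-0.5, 0.5, -0.3]
grip_width: 0.0854
gripper_force: 0.0
```

```bash
cat >> h.py <<'E'
def yaw(v): return np.degrees(np.arctan2(v[1],v[0]))
def plan(tgt=None,ydir=None):
    """tool-axis shift to tgt (current axes) and dr z (deg) to bring tool y to world heading ydir (mod 180)"""
    s=telemetry.state(); M=Rn.from_rotvec(s["ee_rot"]).as_matrix()
    out=[s["eef_pos"].round(4),"yhead",yaw(M[:,1]).round(1)]
    if tgt is not None: out+=["shift",(M.T@(np.array(tgt)-s["eef_pos"])).round(4)]
    if ydir is not None: out+=["drz",(-((ydir-yaw(M[:,1])+90)%180-90)).round(1)]
    print(*out)
E
python3 - <<'E'
from h import *
S=vision.camera_params("scene");D=vision.camera_params("side")
print("chucks",tri(S,(205.8,192),D,(346.8,347)))
plan((.619,-.063,.222),110.5)
im=vision.read_camera("wrist");p=vision.camera_params("wrist");print(p)
cv2.imwrite("pics/w1.png",im)
print(telemetry.state()["wrist_force"], proj(p,(.619,-.063,.258)))
E
```

```text
chucks (array([ 0.5047379 , -0.32422687,  0.10190921]), np.float64(0.0036158434227294314))
[0.563  0.0387 0.3107] yhead 84.9 shift [-0.0649 -0.0963  0.0887] drz -25.6
{'K': array([[355.82474644,   0.        , 316.13470565],
       [  0.        , 355.82474644, 197.80300893],
       [  0.        ,   0.        ,   1.        ]]), 'R': array([[ 7.89629283e-02,  9.96877365e-01, -6.13145444e-04],
       [ 9.63159558e-01, -7.61334882e-02,  2.57928978e-01],
       [ 2.57076879e-01, -2.09573843e-02, -9.66163685e-01]]), 't': array([-0.0845156 , -0.59248052,  0.31160625])}
[-0.77958857  0.28380372 -0.17532032] [158.65702364 317.68103642]
```

View pics/w1.png

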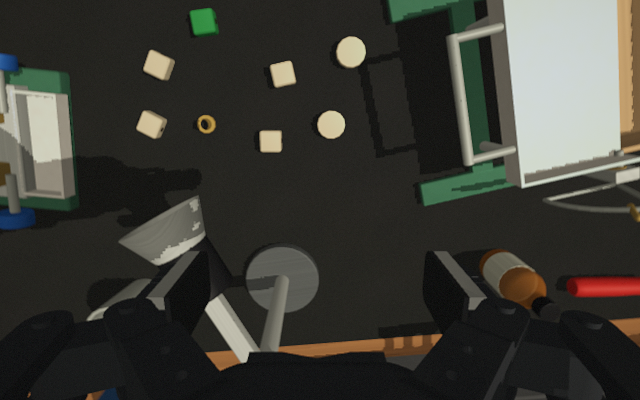

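The wrist view shows exactly four square beads (159,65), (151,124), (283,74), (270,141), blanks at (350,52) and (331,125), the collet (206,124) and the handle bar (460,100). The knob is hidden by the left finger.

{"api": "drive_tool", "payload": {
  "dr": [
    [0, 0, 0],
    [0, 0, 0],
    [0, 0, 0],
    [0, 0, -8.5],
    [0, 0, -8.5],
    [0, 0, -8.6],
    [0, 0, 0]
  ],
  "translation": [
    [-0.022, -0.032, 0],
    [-0.022, -0.032, 0],
    [-0.021, -0.032, 0],
    [0, 0, 0],
    [0, 0, 0],
    [0, 0, 0],
    [0, 0, 0]
  ],
  "fingers": [1, 1, 1, 1, 1, 1, 1]
}}

```text
clock: 2.95
eef_pos: [0.6186, -0.0612, 0.311]
ee_rot: [0.555, -3.091, -0.001]
wrist_force: [-0.3, -0.7, 0.6]
grip_width: 0.0856
gripper_force: 0.0
```

```bash
cat > w1.txt </dev/null; python3 - <<'E'
from h import *
# params of the w1 picture
p=dict(K=np.array([[355.82474644,0,316.13470565],[0,355.82474644,197.80300893],[0,0,1]]),R=np.array([[7.89629283e-02,9.96877365e-01,-6.13145444e-04],[9.63159558e-01,-7.61334882e-02,2.57928978e-01],[2.57076879e-01,-2.09573843e-02,-9.66163685e-01]]),t=np.array([-0.0845156,-0.59248052,0.31160625]))
im=cv2.imread("pics/w1.png");hsv=cv2.cvtColor(im,cv2.COLOR_BGR2HSV)
m=((hsv[...,2]>165)&(hsv[...,1]>25)&(hsv[...,1]<120)).astype(np.uint8)
N,l,s,c=cv2.connectedComponentsWithStats(m)
for i in range(1,N):
    if 200<s[i,4]<1200 and s[i,1]<150 and s[i,0]<360:
        cn=cv2.findContours((l==i).astype(np.uint8),0,2)[0][0].reshape(-1,2)
        W=np.array([plane(p,*q,.018)[:2] for q in cn])
        r=cv2.minAreaRect((W*1000).astype(np.float32)); print(c[i].round(),np.round(r[0],1),np.round(r[1],1),round(r[2],1))
for n,q in [("h1",(453,39)),("h2",(467,162)),("disc",(282,279))]: print(n,plane(p,*q,.109 if n[0]=="h" else .012).round(4))
for q in[(497,0),(518,187)]: print(plane(p,*q,.111).round(4))
plan((.619,-.063,.222),110.5)
for n in("scene","side"):
    i=vision.read_camera(n); cv2.imwrite(f"pics/{n}1.png",i)
a=cv2.imread("pics/scene1.png")[150:260,230:340];b=cv2.imread("pics/side1.png")[150:260,300:410]
cv2.imwrite("pics/d.png",np.hstack([cv2.resize(k,(400,400),interpolation=2) for k in(a,b)]))
E
```

```text
[351.  51.] [444.   89.6] [32.1 30.9] 85.5
[157.  64.] [ 439.8 -134.4] [24.6 24.3] 59.5
[283.  73.] [461.2   9.4] [24.7 24.5] 8.5
[149. 124.] [ 506.1 -156.4] [24.8 24.5] 57.9
[331. 124.] [523.3  61.3] [31.3 30.6] 85.5
[270. 141.] [537.6 -13.9] [24.5 24.1] 85.5
h1 [0.4518 0.1721 0.109 ]
h2 [0.5645 0.1879 0.109 ]
disc [ 0.7258 -0.0196  0.012 ]
[0.4236 0.2088 0.111 ]
[0.5931 0.2381 0.111 ]
[ 0.6186 -0.0612  0.311 ] yhead 110.4 shift [ 0.0002 -0.0019  0.089 ] drz -0.1
```

View pics/d.png

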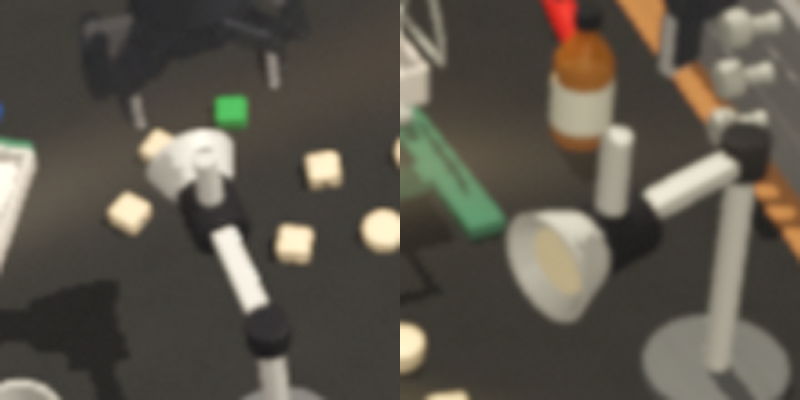

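The knob's top is at (207,158) in the scene half and (621,134) in the side half, between the fingers in plan, agreeing with my estimate. Lowering and gripping.

{"api": "drive_tool", "payload": {
  "dr": [
    [0, 0, 0],
    [0, 0, 0],
    [0, 0, 0],
    [0, 0, 0],
    [0, 0, 0],
    [0, 0, 0],
    [0, 0, 0],
    [0, 0, 0]
  ],
  "translation": [
    [0, -0.001, 0.025],
    [0, 0, 0.025],
    [0, 0, 0.02],
    [0, 0, 0.018],
    [0, 0, 0],
    [0, 0, 0],
    [0, 0, 0],
    [0, 0, 0]
  ],
  "fingers": [1, 1, 1, 1, -0.2, -0.5, -0.5, -0.5],
  "newtons": 25
}}

```text
clock: 3.85
eef_pos: [0.6197, -0.0622, 0.2245]
ee_rot: [-0.553, 3.091, -0.001]
wrist_force: [-0.3, -0.2, 0.1]
grip_width: 0.0284
gripper_force: 0.0
```

{"api": "drive_tool", "payload": {
  "dr": [
    [0, 0, 0],
    [0, 0, 0],
    [0, 0, 0],
    [0, 0, 0],
    [0, 0, 0]
  ],
  "translation": [
    [0, 0, 0],
    [0, 0, 0],
    [0, 0, 0],
    [0, 0, 0],
    [0, 0, 0]
  ],
  "fingers": [-0.8, -1, -1, -1, -1]
}}

```text
clock: 4.35
eef_pos: [0.6196, -0.0625, 0.2243]
ee_rot: [-0.554, 3.091, -0.001]
wrist_force: [-0.5, -0.9, 5.6]
grip_width: 0.0176
gripper_force: 25.6
```

```bash
python3 - <<'E'
from h import *
plan((.656,.070,.222),36.6); s=telemetry.state(); print(s["wrist_force"],s["grip_width"],s["gripper_force"])
i=vision.read_camera("side"); cv2.imwrite("pics/e.png",cv2.resize(i[120:290,280:450],None,fx=3,fy=3,interpolation=2))
E
```

```text
[ 0.6196 -0.0625  0.2243] yhead 110.3 shift [-0.0801  0.1116  0.0024] drz 73.7
[-0.54311785 -0.87769571  5.56036299] 0.01757567136359307 25.612554252147675
```

View pics/e.png

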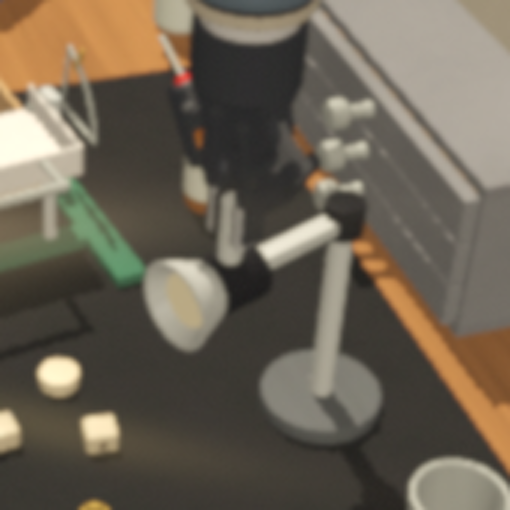

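The side view shows the fingers round the knob at (230,235), width 17.6 mm. I'll now swing the lamp along its arc by 74.4° clockwise, in 20 equal rows.

{"api": "drive_tool", "payload": {
  "dr": [
    [0, 0, 3.72],
    [0, 0, 3.72],
    [0, 0, 3.72],
    [0, 0, 3.72],
    [0, 0, 3.72],
    [0, 0, 3.72],
    [0, 0, 3.72],
    [0, 0, 3.72]
  ],
  "translation": [
    [-0.0001, 0.00747, 0],
    [-0.0001, 0.00747, 0],
    [-0.0001, 0.00747, 0],
    [-0.0001, 0.00747, 0],
    [-0.0001, 0.00747, 0],
    [-0.0001, 0.00747, 0],
    [-0.0001, 0.00747, 0],
    [-0.0001, 0.00747, 0]
  ],
  "fingers": [-1, -1, -1, -1, -1, -1, -1, -1]
}}

```text
clock: 5.2
eef_pos: [0.6144, -0.004, 0.2244]
ee_rot: [0.263, 3.126, -0.001]
wrist_force: [7.0, -3.0, 0.0]
grip_width: 0.0174
gripper_force: 25.1
```

{"api": "drive_tool", "payload": {
  "dr": [
    [0, 0, 3.72],
    [0, 0, 3.72],
    [0, 0, 3.72],
    [0, 0, 3.72],
    [0, 0, 3.72],
    [0, 0, 3.72],
    [0, 0, 3.72],
    [0, 0, 3.72]
  ],
  "translation": [
    [-0.0001, 0.00747, 0],
    [-0.0001, 0.00747, 0],
    [-0.0001, 0.00747, 0],
    [-0.0001, 0.00747, 0],
    [-0.0001, 0.00747, 0],
    [-0.0001, 0.00747, 0],
    [-0.0001, 0.00747, 0],
    [-0.0001, 0.00747, 0]
  ],
  "fingers": [-1, -1, -1, -1, -1, -1, -1, -1]
}}

```text
clock: 6.0
eef_pos: [0.6384, 0.0484, 0.2244]
ee_rot: [1.058, 2.951, -0.002]
wrist_force: [8.4, -8.2, -1.0]
grip_width: 0.0172
gripper_force: 25.0
```

{"api": "drive_tool", "payload": {
  "dr": [
    [0, 0, 3.72],
    [0, 0, 3.72],
    [0, 0, 3.72],
    [0, 0, 3.72],
    [0, 0, 0],
    [0, 0, 0]
  ],
  "translation": [
    [-0.0001, 0.00747, 0],
    [-0.0001, 0.00747, 0],
    [-0.0001, 0.00747, 0],
    [-0.0001, 0.00747, 0],
    [0, 0, 0],
    [0, 0, 0]
  ],
  "fingers": [-1, -1, -1, -1, -1, -1]
}}

```text
clock: 6.6
eef_pos: [0.6594, 0.0683, 0.2244]
ee_rot: [1.429, 2.79, -0.002]
wrist_force: [8.0, -9.0, 0.4]
grip_width: 0.017
gripper_force: 24.5
```

```bash
python3 - <<'E'
from h import *
plan((.655,.0705,.222),37); s=telemetry.state(); print(s["wrist_force"],s["grip_width"],s["gripper_force"])
S=vision.camera_params("scene");D=vision.camera_params("side")
a=vision.read_camera("scene");b=vision.read_camera("side")
cv2.imwrite("pics/f.png",np.hstack([cv2.resize(k,(400,400),interpolation=2) for k in(a[170:300,270:400],b[150:280,290:420])]))
E
```

```text
[0.6594 0.0683 0.2244] yhead 35.8 shift [ 0.0044 -0.0023  0.0024] drz -1.2
[ 7.98363138 -9.02395237  0.44173497] 0.017048946903994007 24.51822280883789
```

View pics/f.png

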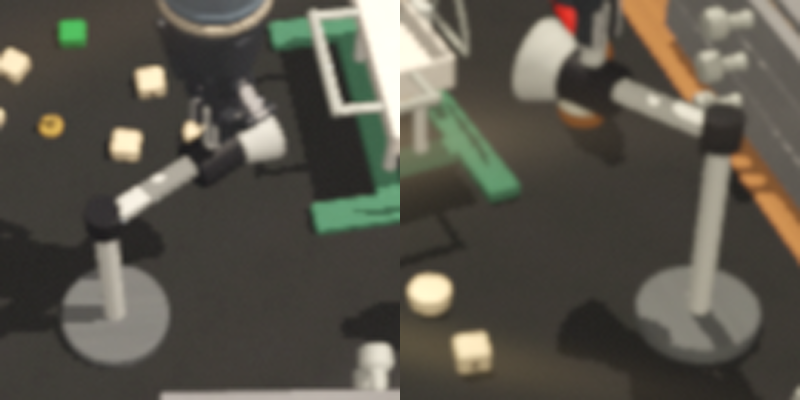

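```bash
python3 - <<'E'
from h import *
from scipy.optimize import least_squares
P=np.array([[.6196,-.0625],[.6144,-.004],[.6384,.0484],[.6594,.0683]])
r=least_squares(lambda c:np.hypot(*(P-c).T)-.115,[.7245,-.021]); c=r.x;print(c,r.fun)
r2=least_squares(lambda c:np.hypot(*(P-c[:2]).T)-c[2],[.7245,-.021,.115]);print(r2.x,r2.fun)
for piv in(c,np.array([.7245,-.021])):
    k=P[3]-piv; t=np.array([.495,.283])-piv; ch=np.array([.5047,-.324])-piv
    print(yaw(k),yaw(t),yaw(ch)%360)
E
```

```text
[ 0.72781902 -0.02398009] [-1.29897669e-04  1.65439742e-04  4.18995111e-05 -1.22773349e-04]
[ 0.72639318 -0.02354912  0.11367764] [-2.85811223e-06  8.95617162e-06 -1.37622339e-05  7.66417448e-06]
126.55426544905497 127.1773106664058 233.36252992034275
126.09217465158044 127.05040357377146 234.042397926793
```

The pan direction is 127.2° and the lamp stands at 126.6° (about 4 mm off at the pan). The right half of the picture shows the lamp head aimed at the pan. Releasing and rising.

{"api": "drive_tool", "payload": {
  "dr": [
    [0, 0, 0],
    [0, 0, 0],
    [0, 0, 0],
    [0, 0, 0],
    [0, 0, 0],
    [0, 0, 0],
    [0, 0, 0],
    [0, 0, 0]
  ],
  "translation": [
    [0, 0, 0],
    [0, 0, 0],
    [0, 0, 0],
    [0, 0, -0.02],
    [0, 0, -0.02],
    [0, 0, -0.025],
    [0, 0, -0.03],
    [0, 0, 0]
  ],
  "fingers": [0, 0.1, 0.1, 0.1, 0.1, 0.1, 0.1, 0.1]
}}

```text
clock: 7.5
eef_pos: [0.6583, 0.0719, 0.3225]
ee_rot: [1.425, 2.794, 0.006]
wrist_force: [0.5, 0.4, 0.1]
grip_width: 0.0468
gripper_force: 0.0
```

```bash
cat >> h.py <<'E'
def beads(name="wrist",z=.018):
    p=vision.camera_params(name); im=vision.read_camera(name); hsv=cv2.cvtColor(im,cv2.COLOR_BGR2HSV)
    m=((hsv[...,2]>165)&(hsv[...,1]>25)&(hsv[...,1]<120)).astype(np.uint8)
    N,l,s,c=cv2.connectedComponentsWithStats(m)
    for i in range(1,N):
        if s[i,4]>60:
            cn=cv2.findContours((l==i).astype(np.uint8),0,2)[0][0].reshape(-1,2)
            W=np.array([plane(p,*q,z)[:2] for q in cn]); r=cv2.minAreaRect((W*1000).astype(np.float32))
            if 15<min(r[1]) and max(r[1])<42: print(name,c[i].round(),np.round(r[0],1),np.round(r[1],1),round(r[2],1))
    return im
E
python3 - <<'E'
from h import *
plan((.44,-.134,.2),59.5); beads()
beads("side")
E
```

```text
[0.6583 0.0719 0.3225] yhead 36.0 shift [-0.038  -0.2983  0.1209] drz -23.5
wrist [176.  36.] [446.1  91.3] [33.9 33.3] 80.0
wrist [220. 101.] [525.5  62.1] [33.9 33.4] 79.6
wrist [154. 102.] [463.1  11. ] [29.6 28. ] 6.3
wrist [198. 155.] [537.8 -12.5] [29.6 26.4] 84.2
wrist [ 85. 184.] [ 440.5 -130.1] [35.2 26. ] 59.0
wrist [122. 226.] [ 506.2 -153.1] [34.8 26.9] 57.0
side [280. 263.] [460.2   3.8] [27.8 39.3] 5.7
side [313. 263.] [535.2 -19.2] [36.8 28.1] 86.7
side [285. 310.] [ 434.5 -138.9] [36.8 28.2] 59.3
side [317. 311.] [ 500.6 -161.6] [36.4 27.6] 56.2
```

{"api": "drive_tool", "payload": {
  "dr": [
    [0, 0, 0],
    [0, 0, 0],
    [0, 0, 0],
    [0, 0, 0],
    [0, 0, 0],
    [0, 0, 0],
    [0, 0, 0],
    [0, 0, -7.8]
  ],
  "translation": [
    [-0.0054, -0.0426, 0],
    [-0.0054, -0.0426, 0],
    [-0.0054, -0.0426, 0],
    [-0.0054, -0.0426, 0],
    [-0.0054, -0.0426, 0.03],
    [-0.0054, -0.0426, 0.03],
    [-0.0054, -0.0426, 0.03],
    [0, 0, 0.03]
  ],
  "fingers": [0.1, 0.1, 0.1, 0.1, 0.1, 0.1, 0.1, 0.1]
}}

```text
clock: 8.4
eef_pos: [0.4371, -0.133, 0.2012]
ee_rot: [-1.24, -2.884, 0.002]
wrist_force: [1.4, 0.4, -0.4]
grip_width: 0.0466
gripper_force: 0.0
```

{"api": "drive_tool", "payload": {
  "dr": [
    [0, 0, -7.8],
    [0, 0, -7.9],
    [0, 0, 0],
    [0, 0, 0]
  ],
  "translation": [
    [0, 0, 0],
    [0, 0, 0],
    [0, 0, 0],
    [0, 0, 0]
  ],
  "fingers": [0.1, 0.1, 0.1, 0.1]
}}

```text
clock: 8.8
eef_pos: [0.4416, -0.1297, 0.2019]
ee_rot: [-0.834, -3.028, -0.0]
wrist_force: [-0.2, -0.5, -0.2]
grip_width: 0.047
gripper_force: 0.0
```

```bash
python3 - <<'E'
from h import *
cv2.imwrite("pics/w2.png",beads()); beads("side"); plan((.439,-.1335,.003),59.3)
E
```

```text
wrist [519.  55.] [444.   80.3] [35.4 27.1] 12.2
wrist [450. 117.] [459.7   7.2] [28.5 28.4] 7.0
wrist [524. 146.] [520.9  54.7] [37.6 32.1] 5.1
wrist [305. 172.] [ 436.1 -134.3] [25.4 27.5] 59.2
wrist [462. 195.] [534.2 -16.4] [28.2 30.9] 85.1
wrist [385. 212.] [505.6 -92. ] [20.2 19.1] 59.2
wrist [322. 236.] [ 501.5 -156.4] [26.2 30.6] 56.0
side [265. 243.] [440.9  82.8] [32.3 40.4] 20.6
side [280. 263.] [460.2   3.8] [27.8 39.3] 5.7
side [313. 263.] [535.1 -19.3] [37.9 28. ] 85.9
side [285. 310.] [ 434.4 -139.1] [37.3 28.2] 59.0
side [317. 311.] [ 500.5 -161.7] [36.5 27.7] 57.8
side [371. 363.] [ 562.  -313.4] [23.6 41.9] 56.8
[ 0.4418 -0.1297  0.2022] yhead 59.3 shift [ 0.0004 -0.0047  0.1992] drz -0.0
```

{"api": "drive_tool", "payload": {
  "dr": [
    [0, 0, 0],
    [0, 0, 0],
    [0, 0, 0],
    [0, 0, 0],
    [0, 0, 0],
    [0, 0, 0],
    [0, 0, 0],
    [0, 0, 0]
  ],
  "translation": [
    [0.0024, -0.0064, 0.04],
    [0, 0, 0.04],
    [0, 0, 0.04],
    [0, 0, 0.035],
    [0, 0, 0.024],
    [0, 0, 0.015],
    [0, 0, 0.005],
    [0, 0, 0]
  ],
  "fingers": [0.1, 0.1, 0.1, 0.1, 0.1, 0.1, 0.1, 0.1],
  "newtons": 30
}}

```text
clock: 9.7
eef_pos: [0.4365, -0.1342, 0.0031]
ee_rot: [-0.829, -3.029, 0.0]
wrist_force: [-0.1, -0.0, 0.4]
grip_width: 0.0474
gripper_force: 0.0
```

{"api": "drive_tool", "payload": {
  "dr": [
    [0, 0, 0],
    [0, 0, 0],
    [0, 0, 0],
    [0, 0, 0],
    [0, 0, 0],
    [0, 0, 0],
    [0, 0, 0],
    [0, 0, 0]
  ],
  "translation": [
    [0, 0, 0],
    [0, 0, 0],
    [0, 0, 0],
    [0, 0, 0],
    [0, 0, -0.03],
    [0, 0, -0.04],
    [0, 0, -0.04],
    [0, 0, -0.04]
  ],
  "fingers": [-0.6, -0.8, -1, -1, -1, -1, -1, -1]
}}

```text
clock: 10.5
eef_pos: [0.4363, -0.1342, 0.1554]
ee_rot: [0.828, 3.03, 0.0]
wrist_force: [1.1, 0.8, 0.3]
grip_width: 0.0249
gripper_force: 29.7
```

```bash
python3 - <<'E'
from h import *
s=telemetry.state(); print(s["grip_width"],s["gripper_force"])
u=np.array([.991,.136,0]); sp=np.array([.495,.283,0])
for k in(-.06,-.025,.01,.04): print((sp+k*u).round(4))
plan(sp-.06*u+[0,0,.17],97.8)
E
```

```text
0.02489283677792009 29.70486670732498
[0.4355 0.2748 0.    ]
[0.4702 0.2796 0.    ]
[0.5049 0.2844 0.    ]
[0.5346 0.2884 0.    ]
[ 0.4363 -0.1342  0.1554] yhead 59.4 shift [ 0.2087  0.3518 -0.0146] drz -38.4
```

{"api": "drive_tool", "payload": {
  "dr": [
    [0, 0, 0],
    [0, 0, 0],
    [0, 0, 0],
    [0, 0, 0],
    [0, 0, 0],
    [0, 0, 0],
    [0, 0, 0],
    [0, 0, 0]
  ],
  "translation": [
    [0.0209, 0.0352, -0.0015],
    [0.0209, 0.0352, -0.0015],
    [0.0209, 0.0352, -0.0015],
    [0.0209, 0.0352, -0.0015],
    [0.0209, 0.0352, -0.0015],
    [0.0209, 0.0352, -0.0015],
    [0.0209, 0.0352, -0.0015],
    [0.0209, 0.0352, -0.0015]
  ],
  "fingers": [-1, -1, -1, -1, -1, -1, -1, -1]
}}

```text
clock: 11.3
eef_pos: [0.4355, 0.1951, 0.166]
ee_rot: [0.827, 3.03, 0.001]
wrist_force: [0.9, 0.0, 0.6]
grip_width: 0.0253
gripper_force: 29.7
```

{"api": "drive_tool", "payload": {
  "dr": [
    [0, 0, 0],
    [0, 0, 0],
    [0, 0, -7.7],
    [0, 0, -7.7],
    [0, 0, -7.7],
    [0, 0, -7.7],
    [0, 0, -7.6],
    [0, 0, 0]
  ],
  "translation": [
    [0.0209, 0.0352, -0.0015],
    [0.0209, 0.0352, -0.0015],
    [0, 0, 0],
    [0, 0, 0],
    [0, 0, 0],
    [0, 0, 0],
    [0, 0, 0],
    [0, 0, 0]
  ],
  "fingers": [-1, -1, -1, -1, -1, -1, -1, -1]
}}

```text
clock: 12.1
eef_pos: [0.4356, 0.275, 0.1689]
ee_rot: [-0.218, 3.134, 0.001]
wrist_force: [-0.2, 0.2, 0.0]
grip_width: 0.0252
gripper_force: 29.7
```

```bash
python3 - <<'E'
from h import *
s=telemetry.state(); print(s["grip_width"],s["gripper_force"])
plan([.4355,.2748,.09],97.8)
cv2.imwrite("pics/w3.png",vision.read_camera("wrist"));p=vision.camera_params("wrist")
u=np.array([.991,.136,0]); v=np.array([-.136,.991,0]); sp=np.array([.495,.283,.085])
for a,b in[(-.092,-.053),(.092,-.053),(.092,.055),(-.092,.055),(0,0)]: print(proj(p,sp+a*u+b*v).round())
for b in(-.056,.056): print("h",proj(p,sp+b*u-.103*v+[0,0,.024]).round())
E
```

```text
0.025179032621071268 29.70723867416382
[0.4356 0.275  0.1689] yhead 98.0 shift [ 0.0001 -0.0002  0.0789] drz 0.2
[231. 157.]
[247. 394.]
[386. 393.]
[400. 157.]
[315. 286.]
h [143. 223.]
h [164. 378.]
```

View pics/w3.png

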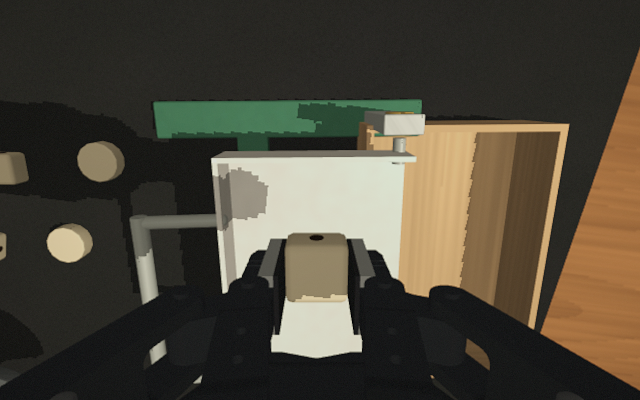

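The held bead (316,265) is over the pan, and the pan's corners match prediction at (231,157) and (400,157). Placing.

{"api": "drive_tool", "payload": {
  "dr": [
    [0, 0, 0],
    [0, 0, 0],
    [0, 0, 0],
    [0, 0, 0],
    [0, 0, 0],
    [0, 0, 0],
    [0, 0, 0],
    [0, 0, 0]
  ],
  "translation": [
    [0, 0, 0.025],
    [0, 0, 0.025],
    [0, 0, 0.018],
    [0, 0, 0.01],
    [0, 0, 0],
    [0, 0, 0],
    [0, 0, 0],
    [0, 0, 0]
  ],
  "fingers": [-1, -1, -1, -1, -1, 0, 0, 0]
}}

```text
clock: 12.95
eef_pos: [0.4358, 0.2754, 0.0908]
ee_rot: [-0.214, 3.134, 0.001]
wrist_force: [-1.3, -0.2, 0.5]
grip_width: 0.0423
gripper_force: 0.0
```

{"api": "drive_tool", "payload": {
  "dr": [
    [0, 0, 0],
    [0, 0, 0],
    [0, 0, 0],
    [0, 0, 0],
    [0, 0, 0]
  ],
  "translation": [
    [0, 0, -0.02],
    [0, 0, -0.03],
    [0, 0, -0.03],
    [0, 0, 0],
    [0, 0, 0]
  ],
  "fingers": [0, 0, 0, 0, 0]
}}

```text
clock: 13.45
eef_pos: [0.4359, 0.2755, 0.1711]
ee_rot: [-0.214, 3.133, 0.002]
wrist_force: [-0.3, -0.5, 0.0]
grip_width: 0.0431
gripper_force: 0.0
```

```bash
python3 - <<'E'
from h import *
plan([.503,-.157,.17],57); beads("side");print();beads("scene");print();beads()
E
```

```text
[0.4359 0.2755 0.1711] yhead 97.8 shift [-0.0075 -0.4376  0.0006] drz 40.8
side [265. 244.] [440.   79.1] [37.3 24.8] 77.0
side [313. 263.] [535.2 -19.2] [36.8 28.1] 86.7
side [280. 265.] [459.4  -1.7] [29.7 21.7] 87.8
side [317. 311.] [ 500.6 -161.6] [36.4 27.6] 56.2

scene [344. 192.] [451.6  91.1] [25.5 31.1] 88.8
scene [265. 208.] [ 507.  -155.5] [32.2 30.9] 59.3
scene [336. 211.] [525.5  67. ] [40.2 40.3] 49.3
scene [311. 216.] [541.8 -14.3] [28.  32.7] 89.0
scene [414. 276.] [745.8 282.8] [18.  38.8] 20.8

wrist [317. 214.] [461.8 280.1] [41.4 35.2] 8.7
wrist [245. 221.] [486.5 221.7] [38.3 26.3] 5.8
wrist [ 67. 245.] [522.   64.1] [31.6 32. ] 86.9
```

{"api": "drive_tool", "payload": {
  "dr": [
    [0, 0, 0],
    [0, 0, 0],
    [0, 0, 0],
    [0, 0, 0],
    [0, 0, 0],
    [0, 0, 0],
    [0, 0, 0],
    [0, 0, 0]
  ],
  "translation": [
    [-0.0008, -0.0438, 0],
    [-0.0008, -0.0438, 0],
    [-0.0008, -0.0438, 0],
    [-0.0008, -0.0438, 0],
    [-0.0008, -0.0438, 0],
    [-0.0008, -0.0438, 0],
    [-0.0008, -0.0438, 0],
    [-0.0008, -0.0438, 0]
  ],
  "fingers": [0.1, 0.1, 0.1, 0.1, 0.1, 0.1, 0.1, 0.1]
}}

```text
clock: 14.4
eef_pos: [0.4893, -0.0728, 0.1696]
ee_rot: [0.215, -3.133, -0.0]
wrist_force: [0.2, -0.5, -0.3]
grip_width: 0.0472
gripper_force: 0.0
```

{"api": "drive_tool", "payload": {
  "dr": [
    [0, 0, 0],
    [0, 0, 0],
    [0, 0, 8.2],
    [0, 0, 8.2],
    [0, 0, 8.2],
    [0, 0, 8.2],
    [0, 0, 8],
    [0, 0, 0]
  ],
  "translation": [
    [-0.0008, -0.0438, 0],
    [-0.0008, -0.0438, 0],
    [0, 0, 0],
    [0, 0, 0],
    [0, 0, 0],
    [0, 0, 0],
    [0, 0, 0],
    [0, 0, 0]
  ],
  "fingers": [0.1, 0.1, 0.1, 0.1, 0.1, 0.1, 0.1, 0.1]
}}

```text
clock: 15.2
eef_pos: [0.5029, -0.1574, 0.1694]
ee_rot: [-0.894, -3.01, 0.001]
wrist_force: [0.8, -0.8, 0.0]
grip_width: 0.0467
gripper_force: 0.0
```

```bash
python3 - <<'E'
from h import *
beads();beads("side"); plan((.502,-.157,.003),57)
E
```

```text
wrist [465.  25.] [460.9   8.4] [26.  25.9] 7.0
wrist [560.  58.] [523.1  57.9] [32.1 33.2] 66.2
wrist [480. 124.] [535.6 -15.5] [26.  28.4] 85.0
wrist [314. 184.] [ 502.6 -157. ] [25.7 27.7] 56.9
side [280. 263.] [460.2   3.8] [27.8 39.3] 5.7
side [317. 311.] [ 500.5 -161.7] [37.1 27.7] 57.8
side [375. 363.] [ 571. -320.] [24.5 15.6] 67.3
[ 0.5031 -0.1574  0.1697] yhead 57.3 shift [ 9.000e-04 -1.000e-04  1.667e-01] drz 0.3
```

{"api": "drive_tool", "payload": {
  "dr": [
    [0, 0, 0],
    [0, 0, 0],
    [0, 0, 0],
    [0, 0, 0],
    [0, 0, 0],
    [0, 0, 0],
    [0, 0, 0],
    [0, 0, 0]
  ],
  "translation": [
    [0.0005, 0, 0.04],
    [0, 0, 0.04],
    [0, 0, 0.035],
    [0, 0, 0.027],
    [0, 0, 0.015],
    [0, 0, 0.0095],
    [0, 0, 0],
    [0, 0, 0]
  ],
  "fingers": [0.1, 0.1, 0.1, 0.1, 0.1, 0.1, 0.1, -0.5]
}}

```text
clock: 16.1
eef_pos: [0.5032, -0.1576, 0.0043]
ee_rot: [0.89, 3.012, 0.0]
wrist_force: [0.6, -0.3, -0.9]
grip_width: 0.0338
gripper_force: 0.0
```

{"api": "drive_tool", "payload": {
  "dr": [
    [0, 0, 0],
    [0, 0, 0],
    [0, 0, 0],
    [0, 0, 0],
    [0, 0, 0],
    [0, 0, 0],
    [0, 0, 0],
    [0, 0, 0]
  ],
  "translation": [
    [0, 0, 0],
    [0, 0, 0],
    [0, 0, 0],
    [0, 0, -0.03],
    [0, 0, -0.04],
    [0, 0, -0.045],
    [0, 0, -0.05],
    [0, 0, 0]
  ],
  "fingers": [-0.8, -1, -1, -1, -1, -1, -1, -1]
}}

```text
clock: 16.9
eef_pos: [0.5058, -0.1587, 0.1751]
ee_rot: [0.888, 3.003, 0.001]
wrist_force: [0.8, -0.1, -0.1]
grip_width: 0.0251
gripper_force: 29.7
```

```bash
python3 - <<'E'
from h import *
s=telemetry.state(); print(s["grip_width"],s["gripper_force"]); plan((.4702,.2796,.17),97.8)
E
```

```text
0.025060122614998653 29.691974222660065
[ 0.5058 -0.1587  0.1751] yhead 57.0 shift [0.2684 0.3484 0.0038] drz -40.8
```

{"api": "drive_tool", "payload": {
  "dr": [
    [0, 0, 0],
    [0, 0, 0],
    [0, 0, 0],
    [0, 0, 0],
    [0, 0, 0],
    [0, 0, 0],
    [0, 0, 0],
    [0, 0, 0]
  ],
  "translation": [
    [0.0268, 0.0348, 0],
    [0.0268, 0.0348, 0],
    [0.0268, 0.0348, 0],
    [0.0268, 0.0348, 0],
    [0.0268, 0.0348, 0],
    [0.0268, 0.0348, 0],
    [0.0268, 0.0348, 0],
    [0.0268, 0.0348, 0]
  ],
  "fingers": [-1, -1, -1, -1, -1, -1, -1, -1]
}}

```text
clock: 17.7
eef_pos: [0.4738, 0.1947, 0.1691]
ee_rot: [0.89, 3.013, 0.001]
wrist_force: [1.2, 0.7, -0.3]
grip_width: 0.0253
gripper_force: 29.7
```

{"api": "drive_tool", "payload": {
  "dr": [
    [0, 0, 0],
    [0, 0, 0],
    [0, 0, -8.2],
    [0, 0, -8.2],
    [0, 0, -8.2],
    [0, 0, -8.2],
    [0, 0, -8],
    [0, 0, 0]
  ],
  "translation": [
    [0.0268, 0.0348, 0],
    [0.0268, 0.0348, 0],
    [0, 0, 0],
    [0, 0, 0],
    [0, 0, 0],
    [0, 0, 0],
    [0, 0, 0],
    [0, 0, 0]
  ],
  "fingers": [-1, -1, -1, -1, -1, -1, -1, -1]
}}

```text
clock: 18.5
eef_pos: [0.4672, 0.2803, 0.169]
ee_rot: [0.219, -3.134, -0.001]
wrist_force: [0.5, 0.4, -0.3]
grip_width: 0.0251
gripper_force: 29.7
```

```bash
python3 - <<'E'
from h import *
s=telemetry.state(); print(s["grip_width"],s["gripper_force"]); plan((.4702,.2796,.091),97.8)
p=vision.camera_params("wrist");im=vision.read_camera("wrist");cv2.imwrite("pics/w4.png",im)
E
```

```text
0.025127197231005073 29.70493108034134
[0.4672 0.2803 0.169 ] yhead 98.0 shift [-0.0029 -0.0011  0.078 ] drz 0.2
```

{"api": "drive_tool", "payload": {
  "dr": [
    [0, 0, 0],
    [0, 0, 0],
    [0, 0, 0],
    [0, 0, 0],
    [0, 0, 0],
    [0, 0, 0],
    [0, 0, 0],
    [0, 0, 0]
  ],
  "translation": [
    [-0.004, -0.001, 0.025],
    [0, 0, 0.025],
    [0, 0, 0.018],
    [0, 0, 0.01],
    [0, 0, 0],
    [0, 0, 0],
    [0, 0, 0],
    [0, 0, 0]
  ],
  "fingers": [-1, -1, -1, -1, -1, 0, 0, 0]
}}

```text
clock: 19.35
eef_pos: [0.4716, 0.2801, 0.0913]
ee_rot: [-0.214, 3.134, 0.0]
wrist_force: [0.2, 0.2, -0.6]
grip_width: 0.043
gripper_force: 0.0
```

{"api": "drive_tool", "payload": {
  "dr": [
    [0, 0, 0],
    [0, 0, 0],
    [0, 0, 0],
    [0, 0, 0],
    [0, 0, 0]
  ],
  "translation": [
    [0, 0, -0.02],
    [0, 0, -0.03],
    [0, 0, -0.03],
    [0, 0, 0],
    [0, 0, 0]
  ],
  "fingers": [0, 0, 0, 0, 0]
}}

```text
clock: 19.85
eef_pos: [0.4717, 0.2803, 0.1716]
ee_rot: [-0.215, 3.133, 0.002]
wrist_force: [-0.5, 0.6, -1.5]
grip_width: 0.0426
gripper_force: 0.0
```

```bash
python3 - <<'E'
from h import *
plan([.461,.009,.17],97.5); beads("side");print();beads()
E
```

```text
[0.4717 0.2803 0.1716] yhead 97.8 shift [ 0.0476 -0.2673  0.0013] drz 0.3
side [265. 243.] [439.1  81.3] [41.4 27.5] 77.0
side [313. 263.] [535.9 -19.2] [36.8 26.5] 86.7
side [280. 265.] [459.   -1.9] [28.1 21. ] 87.8

wrist [317. 155.] [448.4 278.5] [34.3 35.2] 7.8
wrist [317. 213.] [498.3 284.5] [35.5 37.5] 9.8
wrist [ 60. 212.] [528.7  64.5] [19.4 32.2] 4.2
```

Both beads are in the pan. Next the bead at (0.461, 0.009).

{"api": "drive_tool", "payload": {
  "dr": [
    [0, 0, 0],
    [0, 0, 0],
    [0, 0, 0],
    [0, 0, 0],
    [0, 0, 0],
    [0, 0, 0],
    [0, 0, 0],
    [0, 0, 0]
  ],
  "translation": [
    [0.0068, -0.0382, 0],
    [0.0068, -0.0382, 0],
    [0.0068, -0.0382, 0],
    [0.0068, -0.0382, 0],
    [0.0068, -0.0382, 0],
    [0.0068, -0.0382, 0],
    [0.0068, -0.0382, 0],
    [0, 0, 0]
  ],
  "fingers": [0.1, 0.1, 0.1, 0.1, 0.1, 0.1, 0.1, 0.1]
}}

```text
clock: 20.75
eef_pos: [0.4596, 0.0031, 0.1703]
ee_rot: [0.203, -3.133, 0.004]
wrist_force: [0.3, -0.7, -0.1]
grip_width: 0.0469
gripper_force: 0.0
```

```bash
python3 - <<'E'
from h import *
beads();beads("side"); plan((.461,.0085,.003),97)
E
```

```text
wrist [408. 172.] [444.1  85.3] [35.5 28.1] 25.1
wrist [318. 180.] [459.9   8.7] [28.  25.3] 7.0
wrist [205. 221.] [505.4 -87.8] [20.9 18.4] 2.4
wrist [361. 248.] [520.3  53. ] [21.3 37.1] 89.5
wrist [285. 253.] [534.  -14.5] [26.4 31.7] 84.4
side [280. 263.] [460.2   3.8] [27.8 39.3] 5.7
side [313. 263.] [535.2 -19.2] [36.8 28.1] 86.7
[0.4603 0.0079 0.1702] yhead 97.7 shift [-0.001   0.0005  0.1672] drz 0.7
```

{"api": "drive_tool", "payload": {
  "dr": [
    [0, 0, 0.7],
    [0, 0, 0],
    [0, 0, 0],
    [0, 0, 0],
    [0, 0, 0],
    [0, 0, 0],
    [0, 0, 0],
    [0, 0, 0]
  ],
  "translation": [
    [0, 0, 0.04],
    [0, 0, 0.04],
    [0, 0, 0.035],
    [0, 0, 0.027],
    [0, 0, 0.015],
    [0, 0, 0.01],
    [0, 0, 0],
    [0, 0, 0]
  ],
  "fingers": [0.1, 0.1, 0.1, 0.1, 0.1, 0.1, 0.1, -0.5]
}}

```text
clock: 21.65
eef_pos: [0.4609, 0.0091, 0.0041]
ee_rot: [-0.197, 3.135, 0.0]
wrist_force: [0.2, 0.1, -0.0]
grip_width: 0.0338
gripper_force: 0.0
```

{"api": "drive_tool", "payload": {
  "dr": [
    [0, 0, 0],
    [0, 0, 0],
    [0, 0, 0],
    [0, 0, 0],
    [0, 0, 0],
    [0, 0, 0],
    [0, 0, 0],
    [0, 0, 0]
  ],
  "translation": [
    [0, 0, 0],
    [0, 0, 0],
    [0, 0, 0],
    [0, 0, -0.03],
    [0, 0, -0.04],
    [0, 0, -0.045],
    [0, 0, -0.05],
    [0, 0, 0]
  ],
  "fingers": [-0.8, -1, -1, -1, -1, -1, -1, -1]
}}

```text
clock: 22.45
eef_pos: [0.4637, 0.0085, 0.1746]
ee_rot: [-0.194, 3.126, 0.001]
wrist_force: [0.6, -0.4, -0.7]
grip_width: 0.0251
gripper_force: 29.7
```

```bash
python3 - <<'E'
from h import *
s=telemetry.state(); print(s["grip_width"],s["gripper_force"]); plan((.507,.2847,.17),97.8)
E
```

```text
0.025110468081808886 29.697702527046204
[0.4637 0.0085 0.1746] yhead 97.1 shift [-0.0772  0.2687  0.0054] drz -0.7
```

{"api": "drive_tool", "payload": {
  "dr": [
    [0, 0, 0],
    [0, 0, 0],
    [0, 0, 0],
    [0, 0, 0],
    [0, 0, 0],
    [0, 0, 0],
    [0, 0, 0],
    [0, 0, -0.7]
  ],
  "translation": [
    [-0.0113, 0.0384, 0],
    [-0.0113, 0.0384, 0],
    [-0.0113, 0.0384, 0],
    [-0.0113, 0.0384, 0],
    [-0.0113, 0.0384, 0],
    [-0.0113, 0.0384, 0],
    [-0.0113, 0.0384, 0],
    [0, 0, 0]
  ],
  "fingers": [-1, -1, -1, -1, -1, -1, -1, -1]
}}

```text
clock: 23.25
eef_pos: [0.505, 0.2919, 0.1681]
ee_rot: [0.227, -3.133, -0.005]
wrist_force: [0.1, -0.5, -1.3]
grip_width: 0.0257
gripper_force: 29.7
```

{"api": "drive_tool", "payload": {
  "dr": [
    [0, 0, 0],
    [0, 0, 0]
  ],
  "translation": [
    [0, 0, 0],
    [0, 0, 0]
  ],
  "fingers": [-1, -1]
}}

```text
clock: 23.45
eef_pos: [0.5056, 0.2837, 0.1687]
ee_rot: [0.213, -3.134, 0.002]
wrist_force: [0.4, -0.3, 0.2]
grip_width: 0.025
gripper_force: 29.7
```

```bash
python3 - <<'E'
from h import *
s=telemetry.state(); print(s["grip_width"],s["gripper_force"]); plan((.507,.2847,.091),97.8)
E
```

```text
0.025016829618901355 29.720573723316193
[0.5056 0.2837 0.1687] yhead 97.8 shift [-0.0015  0.0009  0.0777] drz -0.0
```

{"api": "drive_tool", "payload": {
  "dr": [
    [0, 0, 0],
    [0, 0, 0],
    [0, 0, 0],
    [0, 0, 0],
    [0, 0, 0],
    [0, 0, 0],
    [0, 0, 0],
    [0, 0, 0]
  ],
  "translation": [
    [-0.0015, 0.001, 0.025],
    [0, 0, 0.025],
    [0, 0, 0.018],
    [0, 0, 0.01],
    [0, 0, 0],
    [0, 0, 0],
    [0, 0, 0],
    [0, 0, 0]
  ],
  "fingers": [-1, -1, -1, -1, -1, 0, 0, 0]
}}

```text
clock: 24.25
eef_pos: [0.5075, 0.2863, 0.0914]
ee_rot: [-0.215, 3.133, 0.001]
wrist_force: [0.5, 0.2, -0.1]
grip_width: 0.0425
gripper_force: 0.0
```

{"api": "drive_tool", "payload": {
  "dr": [
    [0, 0, 0],
    [0, 0, 0],
    [0, 0, 0],
    [0, 0, 0],
    [0, 0, 0]
  ],
  "translation": [
    [0, 0, -0.02],
    [0, 0, -0.03],
    [0, 0, -0.03],
    [0, 0, 0],
    [0, 0, 0]
  ],
  "fingers": [0, 0, 0, 0, 0]
}}

```text
clock: 24.75
eef_pos: [0.5074, 0.2865, 0.1716]
ee_rot: [-0.215, 3.133, 0.002]
wrist_force: [-0.1, -0.1, -0.8]
grip_width: 0.0428
gripper_force: 0.0
```

```bash
python3 - <<'E'
from h import *
plan([.536,-.0145,.17],85.2); beads("side");print();beads("wrist",.103)
E
```

```text
[0.5074 0.2865 0.1716] yhead 97.9 shift [ 0.0128 -0.3021  0.0013] drz 12.7
side [299. 246.] [519.1  48.2] [36.7 25. ] 74.0

wrist [82. 72.] [443.3 146.4] [22.3 22.6] 7.6
wrist [315.  92.] [436.2 276.8] [25.1 24.5] 7.9
wrist [234. 107.] [447.  229.9] [18.8 17.6] 32.3
wrist [315. 155.] [472.3 281.6] [25.1 24.7] 7.9
wrist [315. 212.] [505.2 286.7] [27.8 24.4] 7.9
wrist [159. 276.] [559.1 201.1] [24.2 41.2] 7.6
```

{"api": "drive_tool", "payload": {
  "dr": [
    [0, 0, 0],
    [0, 0, 0],
    [0, 0, 0],
    [0, 0, 0],
    [0, 0, 0],
    [0, 0, 0],
    [0, 0, 0],
    [0, 0, 6.4]
  ],
  "translation": [
    [0.0018, -0.0431, 0],
    [0.0018, -0.0431, 0],
    [0.0018, -0.0431, 0],
    [0.0018, -0.0431, 0],
    [0.0018, -0.0431, 0],
    [0.0018, -0.0431, 0],
    [0.0018, -0.0431, 0],
    [0, 0, 0]
  ],
  "fingers": [0.1, 0.1, 0.1, 0.1, 0.1, 0.1, 0.1, 0.1]
}}

```text
clock: 25.65
eef_pos: [0.5352, -0.0224, 0.1703]
ee_rot: [0.024, -3.14, 0.006]
wrist_force: [0.6, -0.3, 0.1]
grip_width: 0.0467
gripper_force: 0.0
```

{"api": "drive_tool", "payload": {
  "dr": [
    [0, 0, 6.3],
    [0, 0, 0],
    [0, 0, 0]
  ],
  "translation": [
    [0, 0, 0],
    [0, 0, 0],
    [0, 0, 0]
  ],
  "fingers": [0.1, 0.1, 0.1]
}}

```text
clock: 25.95
eef_pos: [0.5355, -0.0139, 0.1702]
ee_rot: [-0.127, -3.138, 0.001]
wrist_force: [-0.2, 0.4, 0.4]
grip_width: 0.047
gripper_force: 0.0
```

```bash
python3 - <<'E'
from h import *
beads();beads("side"); plan((.535,-.0145,.003),85)
E
```

```text
wrist [226.  12.] [398.5 -70.4] [16.  17.6] 89.7
wrist [421.  65.] [449.4  80.6] [33.9 19.2] 29.5
wrist [  9. 100.] [ 448.3 -251.5] [16.6 26.7] 72.5
wrist [391. 158.] [523.7  56. ] [35.5 27.7] 15.6
wrist [224. 159.] [508.8 -88. ] [20.3 20.1] 85.4
wrist [310. 179.] [535.9 -14.8] [25.7 28.6] 84.6
side [313. 263.] [535.1 -19. ] [37.4 28. ] 85.9
[ 0.5357 -0.0138  0.1705] yhead 85.3 shift [ 0.0005 -0.0007  0.1675] drz 0.3
```

{"api": "drive_tool", "payload": {
  "dr": [
    [0, 0, 0],
    [0, 0, 0],
    [0, 0, 0],
    [0, 0, 0],
    [0, 0, 0],
    [0, 0, 0],
    [0, 0, 0],
    [0, 0, 0]
  ],
  "translation": [
    [0, -0.0005, 0.04],
    [0, 0, 0.04],
    [0, 0, 0.035],
    [0, 0, 0.027],
    [0, 0, 0.015],
    [0, 0, 0.01],
    [0, 0, 0],
    [0, 0, 0]
  ],
  "fingers": [0.1, 0.1, 0.1, 0.1, 0.1, 0.1, 0.1, -0.5]
}}

```text
clock: 26.85
eef_pos: [0.5362, -0.0147, 0.0044]
ee_rot: [0.132, 3.138, 0.0]
wrist_force: [-0.5, 0.1, 0.3]
grip_width: 0.0337
gripper_force: 0.0
```

{"api": "drive_tool", "payload": {
  "dr": [
    [0, 0, 0],
    [0, 0, 0],
    [0, 0, 0],
    [0, 0, 0],
    [0, 0, 0],
    [0, 0, 0],
    [0, 0, 0],
    [0, 0, 0]
  ],
  "translation": [
    [0, 0, 0],
    [0, 0, 0],
    [0, 0, 0],
    [0, 0, -0.03],
    [0, 0, -0.04],
    [0, 0, -0.045],
    [0, 0, -0.05],
    [0, 0, 0]
  ],
  "fingers": [-0.8, -1, -1, -1, -1, -1, -1, -1]
}}

```text
clock: 27.65
eef_pos: [0.5391, -0.0152, 0.1752]
ee_rot: [0.133, 3.128, 0.002]
wrist_force: [0.2, 0.1, -1.0]
grip_width: 0.0249
gripper_force: 29.7
```

{"api": "drive_tool", "payload": {
  "dr": [
    [0, 0, 0],
    [0, 0, 0]
  ],
  "translation": [
    [0, 0, 0],
    [0, 0, 0]
  ],
  "fingers": [-1, -1]
}}

```text
clock: 27.85
eef_pos: [0.5352, -0.0145, 0.1683]
ee_rot: [-0.132, -3.138, -0.0]
wrist_force: [0.2, 0.0, -0.3]
grip_width: 0.0253
gripper_force: 29.7
```

```bash
python3 - <<'E'
from h import *
s=telemetry.state(); print(s["grip_width"],s["gripper_force"]); plan((.5425,.290,.17),97.8)
E
```

```text
0.025298526517656197 29.65275228023529
[ 0.5352 -0.0145  0.1683] yhead 85.2 shift [ 0.0183  0.304  -0.0016] drz -12.6
```

{"api": "drive_tool", "payload": {
  "dr": [
    [0, 0, 0],
    [0, 0, 0],
    [0, 0, 0],
    [0, 0, 0],
    [0, 0, 0],
    [0, 0, 0],
    [0, 0, 0],
    [0, 0, -6.3]
  ],
  "translation": [
    [0.0026, 0.0434, 0],
    [0.0026, 0.0434, 0],
    [0.0026, 0.0434, 0],
    [0.0026, 0.0434, 0],
    [0.0026, 0.0434, 0],
    [0.0026, 0.0434, 0],
    [0.0026, 0.0434, 0],
    [0, 0, 0]
  ],
  "fingers": [-1, -1, -1, -1, -1, -1, -1, -1]
}}

```text
clock: 28.65
eef_pos: [0.5408, 0.2976, 0.1662]
ee_rot: [0.055, -3.137, -0.003]
wrist_force: [0.2, -0.4, -1.5]
grip_width: 0.0254
gripper_force: 29.7
```

{"api": "drive_tool", "payload": {
  "dr": [
    [0, 0, -6.3],
    [0, 0, 0],
    [0, 0, 0]
  ],
  "translation": [
    [0, 0, 0],
    [0, 0, 0],
    [0, 0, 0]
  ],
  "fingers": [-1, -1, -1]
}}

```text
clock: 28.95
eef_pos: [0.543, 0.2889, 0.1677]
ee_rot: [0.206, -3.133, 0.001]
wrist_force: [0.7, -0.2, 0.2]
grip_width: 0.0251
gripper_force: 29.7
```

```bash
python3 - <<'E'
from h import *
s=telemetry.state(); print(s["grip_width"],s["gripper_force"]); plan((.5425,.290,.091),97.8)
E
```

```text
0.025144379489457202 29.70578044652939
[0.543  0.2889 0.1677] yhead 97.5 shift [0.0002 0.0013 0.0767] drz -0.3
```

{"api": "drive_tool", "payload": {
  "dr": [
    [0, 0, 0],
    [0, 0, 0],
    [0, 0, 0],
    [0, 0, 0],
    [0, 0, 0],
    [0, 0, 0],
    [0, 0, 0],
    [0, 0, 0]
  ],
  "translation": [
    [0, 0.001, 0.025],
    [0, 0, 0.025],
    [0, 0, 0.017],
    [0, 0, 0.01],
    [0, 0, 0],
    [0, 0, 0],
    [0, 0, 0],
    [0, 0, 0]
  ],
  "fingers": [-1, -1, -1, -1, -1, 0, 0, 0]
}}

```text
clock: 29.75
eef_pos: [0.5435, 0.2906, 0.0923]
ee_rot: [-0.211, 3.134, 0.001]
wrist_force: [-0.2, -0.1, -0.0]
grip_width: 0.0428
gripper_force: 0.0
```

{"api": "drive_tool", "payload": {
  "dr": [
    [0, 0, 0],
    [0, 0, 0],
    [0, 0, 0],
    [0, 0, 0],
    [0, 0, 0],
    [0, 0, 0]
  ],
  "translation": [
    [0, 0, -0.02],
    [0, 0, -0.03],
    [0, 0, -0.03],
    [0, 0, -0.03],
    [0, 0, 0],
    [0, 0, 0]
  ],
  "fingers": [0, 0, 0, 0, 0, 0]
}}

```text
clock: 30.35
eef_pos: [0.5434, 0.2907, 0.2027]
ee_rot: [-0.212, 3.133, 0.002]
wrist_force: [0.3, -0.2, 0.3]
grip_width: 0.0424
gripper_force: 0.0
```

```bash
python3 - <<'E'
from h import *
im=beads("wrist",.103);cv2.imwrite("pics/w5.png",im);cv2.imwrite("pics/s5.png",vision.read_camera("scene"));plan((.509,.181,.2),97.8)
p=vision.camera_params("wrist")
np.savez("w5.npz",**{k:p[k] for k in"KRt"})
E
```

```text
wrist [99. 30.] [453.  142.3] [23.6 23.8] 7.7
wrist [315.  32.] [436.3 277. ] [24.8 24.7] 6.9
wrist [316.  92.] [472.  281.7] [25.1 24.5] 7.7
wrist [316. 146.] [506.8 286.7] [24.4 24.7] 7.7
wrist [316. 199.] [542.6 291.1] [27.7 25. ] 8.4
[0.5427 0.2903 0.2011] yhead 97.8 shift [ 0.0481 -0.1038  0.0012] drz -0.0
```

View pics/w5.png

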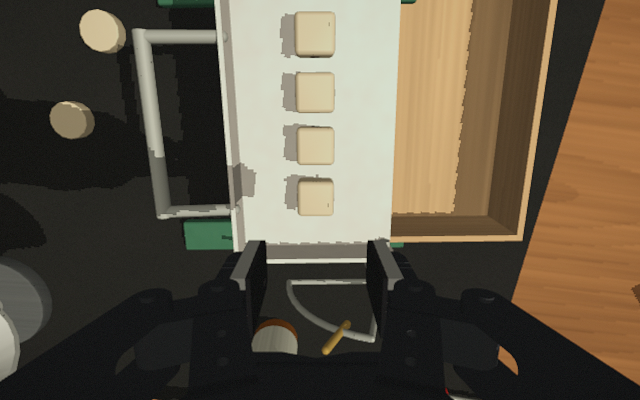

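The view shows four beads in the pan at (315,33), (315,92), (315,146) and (315,199), with the handle bar running from (140,38) to (163,213). Now to locate the handle closely.

```bash
python3 - <<'E'
from h import *
p=dict(np.load("w5.npz"))
A=plane(p,143,38,.109);B=plane(p,163,211,.109);print(A.round(4),B.round(4),np.linalg.norm(A-B).round(4),yaw(B-A).round(1))
M=(A+B)/2;print("mid",M.round(4))
# pour edge/back wall inner floor corners
for q in[(237,243),(391,241)]: print(plane(p,*q,.111).round(4))
plan((M[0],M[1],.18),97.8)
r=.1598;t=np.radians(8.64+np.arange(0,60.1,2.5));y=-r*np.cos(t);z=r*np.sin(t)
for a,b in zip(np.diff(y).round(4),-np.diff(z).round(4)): print([0,float(a),float(b)],end=",")
E
```

```text
[0.4538 0.1725 0.109 ] [0.5633 0.1874 0.109 ] 0.1105 7.7
mid [0.5086 0.1799 0.109 ]
[0.5792 0.2402 0.111 ]
[0.5631 0.3471 0.111 ]
[0.5427 0.2903 0.2011] yhead 97.8 shift [ 0.0487 -0.1048  0.0212] drz -0.0
[0, 0.0012, -0.0069],[0, 0.0015, -0.0068],[0, 0.0018, -0.0067],[0, 0.0021, -0.0067],[0, 0.0024, -0.0066],[0, 0.0027, -0.0064],[0, 0.0029, -0.0063],[0, 0.0032, -0.0062],[0, 0.0035, -0.006],[0, 0.0037, -0.0059],[0, 0.004, -0.0057],[0, 0.0042, -0.0055],[0, 0.0045, -0.0053],[0, 0.0047, -0.0051],[0, 0.0049, -0.0049],[0, 0.0051, -0.0047],[0, 0.0053, -0.0045],[0, 0.0055, -0.0043],[0, 0.0057, -0.004],[0, 0.0059, -0.0038],[0, 0.006, -0.0035],[0, 0.0062, -0.0032],[0, 0.0063, -0.003],[0, 0.0064, -0.0027],
```

{"api": "drive_tool", "payload": {
  "dr": [
    [0, 0, 0],
    [0, 0, 0],
    [0, 0, 0],
    [0, 0, 0],
    [0, 0, 0],
    [0, 0, 0],
    [0, 0, 0],
    [0, 0, 0]
  ],
  "translation": [
    [0.0162, -0.0349, 0],
    [0.0162, -0.0349, 0],
    [0.0163, -0.035, 0],
    [0, 0, 0],
    [0, 0, 0.03],
    [0, 0, 0.03],
    [0, 0, 0.026],
    [0, 0, 0]
  ],
  "fingers": [0, 0, 0, 0, 0, 0, 0, 0],
  "newtons": 40
}}

```text
clock: 31.25
eef_pos: [0.5067, 0.1795, 0.1123]
ee_rot: [0.212, -3.128, 0.004]
wrist_force: [-0.3, -1.2, 0.0]
grip_width: 0.0425
gripper_force: 0.0
```

{"api": "drive_tool", "payload": {
  "dr": [
    [0, 0, 0],
    [0, 0, 0],
    [0, 0, 0],
    [0, 0, 0],
    [0, 0, 0],
    [0, 0, 0],
    [0, 0, 0]
  ],
  "translation": [
    [0, 0, 0.01],
    [0, 0, 0.01],
    [0, 0, 0],
    [0, 0, 0],
    [0, 0, 0],
    [0, 0, 0],
    [0, 0, 0]
  ],
  "fingers": [0, 0, -0.4, -0.7, -1, -1, -1]
}}

```text
clock: 31.95
eef_pos: [0.5096, 0.1786, 0.0964]
ee_rot: [-0.211, 3.134, -0.002]
wrist_force: [0.3, -5.4, -0.7]
grip_width: 0.0084
gripper_force: 39.0
```

```bash
python3 - <<'E'
from h import *
plan(); s=telemetry.state(); print(s["wrist_force"],s["grip_width"],s["gripper_force"])
E
```

```text
[0.5096 0.1786 0.0964] yhead 97.7
[ 0.33218569 -5.43266686 -0.67264983] 0.008375441749983278 38.9934504032135
```

Gripped. Now tipping the pan along the arc: first 20°, then check.

{"api": "drive_tool", "payload": {
  "dr": [
    [0, 0, 0],
    [0, 0, 0],
    [0, 0, 0],
    [0, 0, 0],
    [0, 0, 0],
    [0, 0, 0],
    [0, 0, 0],
    [0, 0, 0]
  ],
  "translation": [
    [0, 0.0012, -0.0069],
    [0, 0.0015, -0.0068],
    [0, 0.0018, -0.0067],
    [0, 0.0021, -0.0067],
    [0, 0.0024, -0.0066],
    [0, 0.0027, -0.0064],
    [0, 0.0029, -0.0063],
    [0, 0.0032, -0.0062]
  ],
  "fingers": [-1, -1, -1, -1, -1, -1, -1, -1]
}}

```text
clock: 32.75
eef_pos: [0.507, 0.1954, 0.1491]
ee_rot: [-0.21, 3.134, -0.004]
wrist_force: [0.9, -7.5, -2.4]
grip_width: 0.0081
gripper_force: 38.9
```

```bash
python3 - <<'E'
from h import *
plan(); s=telemetry.state(); print(s["wrist_force"],s["grip_width"],s["gripper_force"])
E
```

```text
[0.507  0.1954 0.1491] yhead 97.7
[ 0.88809826 -7.46210058 -2.40184029] 0.008132561460728745 38.89625608921051
```

{"api": "drive_tool", "payload": {
  "dr": [
    [0, 0, 0],
    [0, 0, 0],
    [0, 0, 0],
    [0, 0, 0],
    [0, 0, 0],
    [0, 0, 0],
    [0, 0, 0],
    [0, 0, 0]
  ],
  "translation": [
    [0, 0.0035, -0.006],
    [0, 0.0037, -0.0059],
    [0, 0.004, -0.0057],
    [0, 0.0042, -0.0055],
    [0, 0.0045, -0.0053],
    [0, 0.0047, -0.0051],
    [0, 0.0049, -0.0049],
    [0, 0.0051, -0.0047]
  ],
  "fingers": [-1, -1, -1, -1, -1, -1, -1, -1]
}}

```text
clock: 33.55
eef_pos: [0.5023, 0.2277, 0.1926]
ee_rot: [0.207, -3.134, 0.007]
wrist_force: [-0.6, -13.7, 7.0]
grip_width: 0.0085
gripper_force: 39.1
```

{"api": "drive_tool", "payload": {
  "dr": [
    [0, 0, 0],
    [0, 0, 0],
    [0, 0, 0],
    [0, 0, 0],
    [0, 0, 0],
    [0, 0, 0],
    [0, 0, 0],
    [0, 0, 0]
  ],
  "translation": [
    [0, 0.0053, -0.0045],
    [0, 0.0055, -0.0043],
    [0, 0.0057, -0.004],
    [0, 0.0059, -0.0038],
    [0, 0.006, -0.0035],
    [0, 0.0062, -0.0032],
    [0, 0.0063, -0.003],
    [0, 0.0064, -0.0027]
  ],
  "fingers": [-1, -1, -1, -1, -1, -1, -1, -1]
}}

```text
clock: 34.35
eef_pos: [0.4956, 0.2746, 0.2227]
ee_rot: [0.207, -3.134, 0.006]
wrist_force: [-7.0, -15.8, 19.4]
grip_width: 0.0084
gripper_force: 41.7
```

{"api": "drive_tool", "payload": {
  "dr": [
    [0, 0, 0],
    [0, 0, 0],
    [0, 0, 0],
    [0, 0, 0],
    [0, 0, 0]
  ],
  "translation": [
    [0, 0, 0],
    [0, 0, 0],
    [0, 0, 0],
    [0, 0, 0],
    [0, 0, 0]
  ],
  "fingers": [-1, -1, -1, -1, -1]
}}

```text
clock: 34.85
eef_pos: [0.4954, 0.2758, 0.2231]
ee_rot: [0.209, -3.134, 0.003]
wrist_force: [-8.2, -11.7, 24.1]
grip_width: 0.008
gripper_force: 42.0
```

```bash
python3 - <<'E'
from h import *
plan(); s=telemetry.state(); print(s["wrist_force"],s["grip_width"],s["gripper_force"])
im=vision.read_camera("scene"); j=vision.read_camera("side")
cv2.imwrite("pics/g.png",np.hstack([cv2.resize(k,(400,400),interpolation=2) for k in(im[130:260,360:490],j[100:260,190:350])]))
E
```

```text
[0.4954 0.2758 0.2231] yhead 97.6
[ -8.24641604 -11.72274659  24.12513035] 0.008043464342506213 42.03876435756683
```

View pics/g.png

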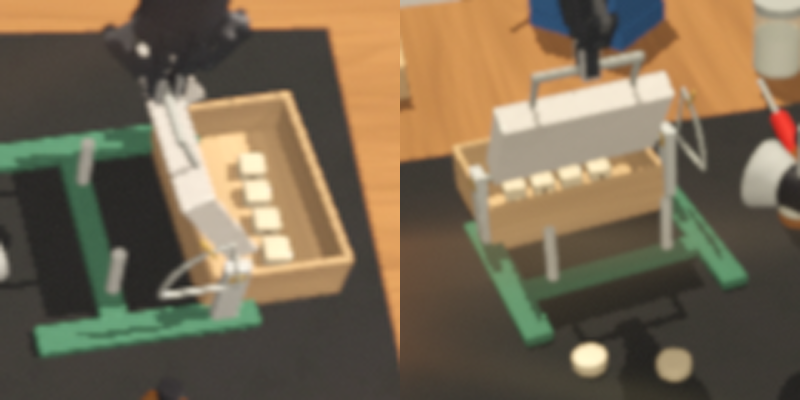

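The view shows all four beads in the box at (252,163), (257,190), (264,218) and (277,248), with the pan at about 60°. Lowering by the reversed rows.

{"api": "drive_tool", "payload": {
  "dr": [
    [0, 0, 0],
    [0, 0, 0],
    [0, 0, 0],
    [0, 0, 0],
    [0, 0, 0],
    [0, 0, 0],
    [0, 0, 0],
    [0, 0, 0]
  ],
  "translation": [
    [0, -0.0064, 0.0027],
    [0, -0.0063, 0.003],
    [0, -0.0062, 0.0032],
    [0, -0.006, 0.0035],
    [0, -0.0059, 0.0038],
    [0, -0.0057, 0.004],
    [0, -0.0055, 0.0043],
    [0, -0.0053, 0.0045]
  ],
  "fingers": [-1, -1, -1, -1, -1, -1, -1, -1]
}}

```text
clock: 35.75
eef_pos: [0.5023, 0.2306, 0.1933]
ee_rot: [-0.21, 3.133, 0.0]
wrist_force: [-3.1, -3.0, 7.1]
grip_width: 0.0082
gripper_force: 42.2
```

{"api": "drive_tool", "payload": {
  "dr": [
    [0, 0, 0],
    [0, 0, 0],
    [0, 0, 0],
    [0, 0, 0],
    [0, 0, 0],
    [0, 0, 0],
    [0, 0, 0],
    [0, 0, 0]
  ],
  "translation": [
    [0, -0.0051, 0.0047],
    [0, -0.0049, 0.0049],
    [0, -0.0047, 0.0051],
    [0, -0.0045, 0.0053],
    [0, -0.0042, 0.0055],
    [0, -0.004, 0.0057],
    [0, -0.0037, 0.0059],
    [0, -0.0035, 0.006]
  ],
  "fingers": [-1, -1, -1, -1, -1, -1, -1, -1]
}}

```text
clock: 36.55
eef_pos: [0.5073, 0.1969, 0.1496]
ee_rot: [-0.211, 3.133, 0.0]
wrist_force: [-1.3, -3.0, 6.7]
grip_width: 0.0082
gripper_force: 43.3
```

{"api": "drive_tool", "payload": {
  "dr": [
    [0, 0, 0],
    [0, 0, 0],
    [0, 0, 0],
    [0, 0, 0],
    [0, 0, 0],
    [0, 0, 0],
    [0, 0, 0],
    [0, 0, 0]
  ],
  "translation": [
    [0, -0.0032, 0.0062],
    [0, -0.0029, 0.0063],
    [0, -0.0027, 0.0064],
    [0, -0.0024, 0.0066],
    [0, -0.0021, 0.0067],
    [0, -0.0018, 0.0067],
    [0, -0.0015, 0.0068],
    [0, -0.0012, 0.0069]
  ],
  "fingers": [-1, -1, -1, -1, -1, -1, -1, -1]
}}

```text
clock: 37.35
eef_pos: [0.5099, 0.1791, 0.0964]
ee_rot: [-0.211, 3.133, -0.001]
wrist_force: [0.7, -5.4, 3.8]
grip_width: 0.0079
gripper_force: 44.9
```

{"api": "drive_tool", "payload": {
  "dr": [
    [0, 0, 0],
    [0, 0, 0],
    [0, 0, 0]
  ],
  "translation": [
    [0, 0, 0],
    [0, 0, 0],
    [0, 0, 0]
  ],
  "fingers": [-1, -1, -1]
}}

```text
clock: 37.65
eef_pos: [0.5099, 0.179, 0.0959]
ee_rot: [-0.211, 3.133, -0.002]
wrist_force: [2.4, -5.2, -3.3]
grip_width: 0.0083
gripper_force: 44.2
```

{"api": "drive_tool", "payload": {
  "dr": [
    [0, 0, 0],
    [0, 0, 0],
    [0, 0, 0],
    [0, 0, 0],
    [0, 0, 0],
    [0, 0, 0],
    [0, 0, 0],
    [0, 0, 0]
  ],
  "translation": [
    [0, 0, 0],
    [0, 0, 0],
    [0, 0, 0],
    [0, 0, -0.02],
    [0, 0, -0.04],
    [0, 0, -0.05],
    [0, 0, -0.05],
    [0, 0, -0.05]
  ],
  "fingers": [-0.2, 0, 0, 0, 0, 0, 0, 0],
  "newtons": 25
}}

```text
clock: 38.45
eef_pos: [0.5086, 0.1802, 0.3082]
ee_rot: [-0.213, 3.134, 0.0]
wrist_force: [1.5, 0.7, -0.3]
grip_width: 0.0427
gripper_force: 0.0
```

{"api": "drive_tool", "payload": {
  "dr": [
    [0, 0, 0],
    [0, 0, 0]
  ],
  "translation": [
    [0, 0, 0],
    [0, 0, 0]
  ],
  "fingers": [0.1, 0.1]
}}

```text
clock: 38.65
eef_pos: [0.5094, 0.1806, 0.3071]
ee_rot: [-0.213, 3.132, 0.002]
wrist_force: [-0.1, -0.3, -0.4]
grip_width: 0.0472
gripper_force: 0.0
```

```bash
python3 - <<'E'
from h import *
plan((.6585,.0685,.228),22); print(telemetry.state()["joints"])
p=vision.camera_params("wrist");w=vision.read_camera("wrist");j=vision.read_camera("side")
for z in(.109,):
  for s in(-.056,.056):
    X=np.array([.5086,.180,z])+s*np.array([.991,.136,0]); print("pred wrist",proj(p,X).round(),"side",proj(vision.camera_params("side"),X).round())
cv2.imwrite("pics/k.png",np.hstack([cv2.resize(w,(480,300)),cv2.resize(j[120:280,220:390],(318,300),interpolation=2)]))
E
```

```text
[0.5094 0.1806 0.3071] yhead 97.8 shift [-0.1324 -0.1313  0.0792] drz 75.8
[-0.65558412  0.32254705  0.31958336  1.68315993 -0.11015417  1.15075579
  1.39997177]
pred wrist [314. 112.] side [260. 192.]
pred wrist [314. 225.] side [301. 182.]
```

View pics/k.png

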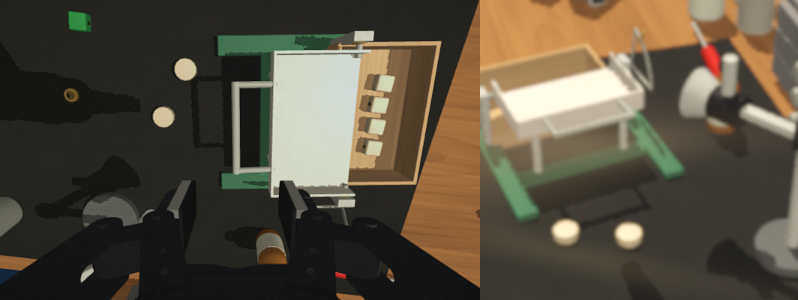

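The handle reads (313,113) to (313,227) in the wrist image, as predicted for level. The pan is empty and all four beads are in the box. Now back to the knob.

{"api": "drive_tool", "payload": {
  "dr": [
    [0, 0, 0],
    [0, 0, 0],
    [0, 0, 0],
    [0, 0, 0],
    [0, 0, 0],
    [0, 0, 8.4],
    [0, 0, 8.4],
    [0, 0, 8.4]
  ],
  "translation": [
    [-0.0265, -0.0263, 0],
    [-0.0265, -0.0263, 0],
    [-0.0265, -0.0263, 0],
    [-0.0265, -0.0263, 0],
    [-0.0265, -0.0263, 0],
    [0, 0, 0],
    [0, 0, 0],
    [0, 0, 0]
  ],
  "fingers": [0.1, 0.1, 0.1, 0.1, 0.1, 0.1, 0.1, 0.1]
}}

```text
clock: 39.55
eef_pos: [0.6577, 0.0673, 0.3034]
ee_rot: [-0.487, -3.1, 0.002]
wrist_force: [-0.8, 0.2, -0.9]
grip_width: 0.0471
gripper_force: 0.0
```

{"api": "drive_tool", "payload": {
  "dr": [
    [0, 0, 8.4],
    [0, 0, 8.4],
    [0, 0, 8.4],
    [0, 0, 8.4],
    [0, 0, 8.4],
    [0, 0, 8.6],
    [0, 0, 0],
    [0, 0, 0]
  ],
  "translation": [
    [0, 0, 0],
    [0, 0, 0],
    [0, 0, 0],
    [0, 0, 0],
    [0, 0, 0],
    [0, 0, 0],
    [0, 0, 0],
    [0, 0, 0]
  ],
  "fingers": [0.1, 0.1, 0.1, 0.1, 0.1, 0.1, 0.1, 0.1]
}}

```text
clock: 40.35
eef_pos: [0.6578, 0.0678, 0.3045]
ee_rot: [-1.751, -2.606, 0.003]
wrist_force: [1.0, 0.3, -0.0]
grip_width: 0.0474
gripper_force: 0.0
```

```bash
python3 - <<'E'
from h import *
plan((.6585,.0685,.228),22)
E
```

```text
[0.6578 0.0678 0.3045] yhead 22.2 shift [0.0004 0.0011 0.0764] drz 0.2
```

{"api": "drive_tool", "payload": {
  "dr": [
    [0, 0, 0],
    [0, 0, 0],
    [0, 0, 0],
    [0, 0, 0],
    [0, 0, 0],
    [0, 0, 0],
    [0, 0, 0],
    [0, 0, 0]
  ],
  "translation": [
    [0.0004, 0.001, 0.025],
    [0, 0, 0.025],
    [0, 0, 0.016],
    [0, 0, 0.01],
    [0, 0, 0],
    [0, 0, 0],
    [0, 0, 0],
    [0, 0, 0]
  ],
  "fingers": [0.1, 0.1, 0.1, 0.1, -0.3, -0.6, -0.8, -1],
  "newtons": 25
}}

```text
clock: 41.15
eef_pos: [0.6592, 0.0682, 0.2305]
ee_rot: [1.757, 2.603, 0.001]
wrist_force: [-0.0, -0.9, -1.0]
grip_width: 0.0168
gripper_force: 26.0
```

{"api": "drive_tool", "payload": {
  "dr": [
    [0, 0, 0],
    [0, 0, 0],
    [0, 0, 0]
  ],
  "translation": [
    [0, 0, 0],
    [0, 0, 0],
    [0, 0, 0]
  ],
  "fingers": [-1, -1, -1]
}}

```text
clock: 41.45
eef_pos: [0.6592, 0.0682, 0.2305]
ee_rot: [1.757, 2.603, 0.001]
wrist_force: [-0.9, -0.5, 4.4]
grip_width: 0.017
gripper_force: 26.3
```

```bash
python3 - <<'E'
from h import *
plan(); s=telemetry.state();print(s["wrist_force"],s["grip_width"])
M=Rn.from_rotvec(s["ee_rot"]).as_matrix()
piv=np.array([.727,-.0238]); k=s["eef_pos"][:2]-piv; a0=yaw(k); a1=yaw(np.array([.5047,-.324])-piv)%360; d=a1-a0
n=32; st=np.radians(d/n); k=.1145*k/np.linalg.norm(k)
# first step chord in tool axes
c,s_=np.cos(st),np.sin(st); k2=np.array([c*k[0]-s_*k[1],s_*k[0]+c*k[1]]); print(a0,a1,d/n,M.T@np.r_[k2-k,0])
E
```

```text
[0.6592 0.0682 0.2305] yhead 22.0
[-0.92931957 -0.47461241  4.38565339] 0.016995297871679697
126.36981704796331 233.47981792685005 3.3471875274652105 [-1.85313333e-03 -6.42621367e-03 -4.79840030e-06]
```

{"api": "drive_tool", "payload": {
  "dr": [
    [0, 0, -3.35],
    [0, 0, -3.35],
    [0, 0, -3.35],
    [0, 0, -3.35],
    [0, 0, -3.35],
    [0, 0, -3.35],
    [0, 0, -3.35],
    [0, 0, -3.35]
  ],
  "translation": [
    [-0.00185, -0.00643, 0],
    [-0.00185, -0.00643, 0],
    [-0.00185, -0.00643, 0],
    [-0.00185, -0.00643, 0],
    [-0.00185, -0.00643, 0],
    [-0.00185, -0.00643, 0],
    [-0.00185, -0.00643, 0],
    [-0.00185, -0.00643, 0]
  ],
  "fingers": [-1, -1, -1, -1, -1, -1, -1, -1]
}}

```text
clock: 42.25
eef_pos: [0.625, 0.0282, 0.2305]
ee_rot: [1.102, 2.941, 0.002]
wrist_force: [1.0, 0.6, 1.8]
grip_width: 0.0169
gripper_force: 26.4
```

{"api": "drive_tool", "payload": {
  "dr": [
    [0, 0, -3.35],
    [0, 0, -3.35],
    [0, 0, -3.35],
    [0, 0, -3.35],
    [0, 0, -3.35],
    [0, 0, -3.35],
    [0, 0, -3.35],
    [0, 0, -3.35]
  ],
  "translation": [
    [-0.00185, -0.00643, 0],
    [-0.00185, -0.00643, 0],
    [-0.00185, -0.00643, 0],
    [-0.00185, -0.00643, 0],
    [-0.00185, -0.00643, 0],
    [-0.00185, -0.00643, 0],
    [-0.00185, -0.00643, 0],
    [-0.00185, -0.00643, 0]
  ],
  "fingers": [-1, -1, -1, -1, -1, -1, -1, -1]
}}

```text
clock: 43.05
eef_pos: [0.6125, -0.0233, 0.2305]
ee_rot: [0.39, 3.116, 0.002]
wrist_force: [-1.1, 1.2, 3.3]
grip_width: 0.017
gripper_force: 26.5
```

{"api": "drive_tool", "payload": {
  "dr": [
    [0, 0, -3.35],
    [0, 0, -3.35],
    [0, 0, -3.35],
    [0, 0, -3.35],
    [0, 0, -3.35],
    [0, 0, -3.35],
    [0, 0, -3.35],
    [0, 0, -3.35]
  ],
  "translation": [
    [-0.00185, -0.00643, 0],
    [-0.00185, -0.00643, 0],
    [-0.00185, -0.00643, 0],
    [-0.00185, -0.00643, 0],
    [-0.00185, -0.00643, 0],
    [-0.00185, -0.00643, 0],
    [-0.00185, -0.00643, 0],
    [-0.00185, -0.00643, 0]
  ],
  "fingers": [-1, -1, -1, -1, -1, -1, -1, -1]
}}

```text
clock: 43.85
eef_pos: [0.6248, -0.0748, 0.2305]
ee_rot: [-0.343, 3.122, 0.001]
wrist_force: [-0.7, 1.3, 3.4]
grip_width: 0.017
gripper_force: 26.5
```

```bash
python3 - <<'E'
from h import *
plan(); s=telemetry.state();print(s["wrist_force"],s["grip_width"],s["joints"][6])
piv=np.array([.727,-.0238]); k=s["eef_pos"][:2]-piv; print(yaw(k)%360,np.linalg.norm(k))
E
```

```text
[ 0.6248 -0.0748  0.2305] yhead 102.5
[-0.7229262   1.26986109  3.44164101] 0.016992281483026037 1.982866606633547
206.53261412578345 0.11426462955337571
```

{"api": "drive_tool", "payload": {
  "dr": [
    [0, 0, -3.35],
    [0, 0, -3.35],
    [0, 0, -3.35],
    [0, 0, -3.35],
    [0, 0, -3.35],
    [0, 0, -3.35],
    [0, 0, -3.35],
    [0, 0, -3.35]
  ],
  "translation": [
    [-0.00185, -0.00643, 0],
    [-0.00185, -0.00643, 0],
    [-0.00185, -0.00643, 0],
    [-0.00185, -0.00643, 0],
    [-0.00185, -0.00643, 0],
    [-0.00185, -0.00643, 0],
    [-0.00185, -0.00643, 0],
    [-0.00185, -0.00643, 0]
  ],
  "fingers": [-1, -1, -1, -1, -1, -1, -1, -1]
}}

```text
clock: 44.65
eef_pos: [0.659, -0.1151, 0.2305]
ee_rot: [-1.057, 2.958, 0.001]
wrist_force: [-0.4, 2.7, 3.5]
grip_width: 0.017
gripper_force: 26.6
```

{"api": "drive_tool", "payload": {
  "dr": [
    [0, 0, 0],
    [0, 0, 0]
  ],
  "translation": [
    [0, 0, 0],
    [0, 0, 0]
  ],
  "fingers": [-1, -1]
}}

```text
clock: 44.85
eef_pos: [0.6593, -0.1153, 0.2304]
ee_rot: [-1.05, 2.959, -0.0]
wrist_force: [1.3, 2.8, 5.4]
grip_width: 0.0172
gripper_force: 26.6
```

```bash
python3 - <<'E'
from h import *
plan(); s=telemetry.state();print(s["wrist_force"],s["grip_width"],s["joints"][6])
piv=np.array([.727,-.0238]); k=s["eef_pos"][:2]-piv; print(yaw(k)%360,np.linalg.norm(k))
E
```

```text
[ 0.6593 -0.1153  0.2304] yhead 129.1
[1.25703899 2.8155869  5.38837807] 0.017152474835498133 2.4368411939709502
233.498045737923 0.11386435244318578
```

Lamp at 233.5°, as wanted. Releasing, rising, and a last look.

{"api": "drive_tool", "payload": {
  "dr": [
    [0, 0, 0],
    [0, 0, 0],
    [0, 0, 0],
    [0, 0, 0],
    [0, 0, 0],
    [0, 0, 0],
    [0, 0, 0],
    [0, 0, 0]
  ],
  "translation": [
    [0, 0, 0],
    [0, 0, 0],
    [0, 0, 0],
    [0, 0, -0.02],
    [0, 0, -0.03],
    [0, 0, -0.03],
    [0, 0, -0.03],
    [0, 0, 0]
  ],
  "fingers": [0, 0.1, 0.1, 0.1, 0.1, 0.1, 0.1, 0.1]
}}

```text
clock: 45.65
eef_pos: [0.66, -0.1166, 0.3443]
ee_rot: [-1.049, 2.955, -0.005]
wrist_force: [1.5, 0.1, -0.6]
grip_width: 0.0466
gripper_force: 0.0
```

{"api": "drive_tool", "payload": {
  "dr": [
    [0, 0, 0],
    [0, 0, 0],
    [0, 0, 0]
  ],
  "translation": [
    [0, 0, 0],
    [0, 0, 0],
    [0, 0, 0]
  ],
  "fingers": [0.1, 0.1, 0.1]
}}

```text
clock: 45.95
eef_pos: [0.6582, -0.1157, 0.3385]
ee_rot: [1.052, -2.958, -0.002]
wrist_force: [-0.0, -0.1, 0.0]
grip_width: 0.0469
gripper_force: 0.0
```

```bash
python3 - <<'E'
from h import *
im=vision.read_camera("scene"); cv2.imwrite("pics/z.png",cv2.resize(im[140:310,125:495],(800,368),interpolation=2)); print(telemetry.state()["wrist_force"])
p=vision.camera_params("scene")
for X in[(.727,-.0238,.2),(.6585,-.1161,.258),(.5047,-.324,.1)]: print(((proj(p,X)-[125,140])*2.162).round())
E
```

```text
[-0.08612786 -0.11818298  0.54885731]
[384. 217.]
[303. 142.]
[174. 114.]
```

View pics/z.png

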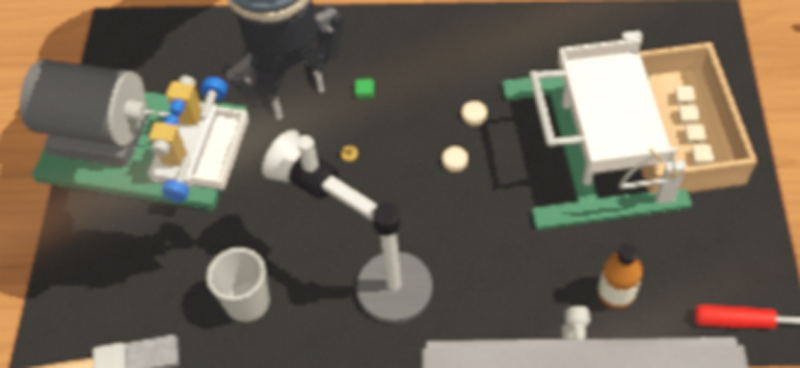

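The lamp's knob is at (307,147) and it points at the chucks (174,114). The four beads are in the box, the pan is level, and the bystanders are untouched. Handing in.

```bash
python3 -c "
from plant import manip; print(manip.close_job())"
```

```text
the job is handed in; nothing more can be done
None
```

The job is handed in, with no verdict returned: in the last picture all four beads are in the box, the pan is level, the lamp points at the chucks, and the bystanders stand where they were.

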